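Pack the jar and bottle into the classroom crate

TASK

A hand-held meter has been left lying across the divided bottle crate: lay it flat, face up, in the steel tray. Stand the loose jar in a free wide cell of the crate and the loose bottle in the free narrow cell, each lowered upright onto the crate's floor, not dropped. The jar and bottles already in the crate stay in their cells, and the bowl, carton and mug are left alone.

Things in the scene. Friction and masses are not known exactly. Their poses are not given: they have to be found in the camera images.
- crate: Plywood divided crate, fixed, at any yaw: 262 (x) x 156 (y) x 55 mm high; origin at the centre of its underside. Floor 8 mm thick, outer walls 8, dividers 12, all 55 mm high. Cells in two rows, centres at x = -86, 0, +86 mm: wide row at y = -33 (cells 74 x 74), narrow row at y = +43 (74 along x, 54 along y). Free at the start: both cells at x = +86 and the wide one at x = 0.
- wide_mid (a point): Centre of the floor of the free wide crate cell at x = 0 (8 mm above the table); axes as the crate.
- wide_end (a point): Centre of the floor of the free wide crate cell at x = +86 mm, under the meter; axes as the crate.
- narrow_end (a point): Centre of the floor of the free narrow crate cell at x = +86 mm, under the meter; axes as the crate.
- meter_c (a point): Centre (half-way up) of the hand-held meter: grey plastic slab 165 mm long (its x) by 50 mm wide (its y) by 38 mm thick, about 0.3 kg, face (display and dial) up along its z. It starts lying on top of the crate's walls, along the crate's y across both cells of the x = +86 column, its underside 55 mm above the table.
- tray: Shallow open steel tray, fixed, 240 mm (its x) by 150 mm (its y) by 22 mm high, walls and floor 3 mm thick; origin at the centre of its underside. It stands left or right of the crate.
- jar_c (a point): Centre (half-way up) of the loose jar: amber glass jar with black screw lid and a blank paper band, 62 mm diameter, 110 mm high, about 0.35 kg. Side wall straight up to 92 mm, lid 58 mm diameter above. Stands upright on the aluminium plate (4 mm thick, 230 x 170 mm, on the side of the crate away from the tray); its z is up.
- bottle_c (a point): Centre (half-way up) of the loose bottle: amber glass bottle with a narrow black cap and a blank paper band, 44 mm diameter, 124 mm high, about 0.2 kg. Side wall straight up to 92 mm, then a shoulder and a cap 28 mm in diameter. Stands upright on the same aluminium plate, at least 90 mm centre to centre from the jar; its z is up.
- kept_jar_c (a point): Centre of the jar already in the crate (same kind as the loose jar), in the wide cell at x = -86 mm.
- kept_bottle1_c (a point): Centre of a bottle already in the crate (same kind as the loose bottle), in the narrow cell at x = -86 mm.
- kept_bottle2_c (a point): Centre of a bottle already in the crate (same kind as the loose bottle), in the narrow cell at x = 0.
- bowl_c (a point): Centre of a white ceramic bowl, 110 mm across, 50 mm high, beyond the crate: not part of the work.
- carton_c (a point): Centre of a closed cardboard carton 70 x 110 x 45 mm beyond the crate: not part of the work.
- mug_c (a point): Centre of a white ceramic mug, 76 mm across, 85 mm high, beyond the crate: not part of the work.
There are look-alikes about, which are no part of the job. What is shaped like the part that bears meter_c but pink is not meant.

How it is judged:
By the outcome, as a careful person would: the job done as asked, in the order asked, and still so for the second after the job is handed in, with the robot touching nothing.
It also fails if it takes over 70 s, if anything falls off the work surface, if the arm or the gripper's body presses on something with over 40 N, if the wrist force passes 120 N, or if a joint passes its speed limit or range.

ROBOT

A 6-joint arm with a two-finger parallel gripper is mounted at the origin on the work surface. World frame = base frame: x ahead of the robot, y to its left, z up, the work surface at z = 0. Lengths are in m, angles in rad, forces in N, time in s.
With the tool pointing down it reaches from about 0.375 to 0.9 m from the base axis. Payload 3.1 kg.
Tool frame: the origin (TCP) lies at the very end of the fingers, on their centre line; the grasp point (between the pads) lies 19 mm behind it; y points along the fingers, x is the direction in which the jaws open and shut, and the axes are right-handed (so a half turn about y gives the same grasp; the last joint's range is limited). The gripper opens to 87 mm and grips with 3 to 60 N. Pads are 19 mm wide; open, the fingers measure 117 mm over their backs; the gripper's body (75 mm by 190 mm) begins 51 mm behind the grasp point.
Start: joints at [-1.5, 0.527, 1.433, -0, 1.181, -0.178], TCP at [0.155, -0.606, 0.223] pointing down, gripper open.
Joint ranges: [-3.08, 3.08], [-0.75, 2.2], [0.22, 2.44], [-1.43, 4.57], [0, 2.65], [-2.85, 2.85]. Speed limits (rad/s): [2.79, 2.79, 3.14, 3.14, 3.14, 3.14].

INTERFACE

Orientations are given as a unit quaternion [x, y, z, w].
In Python, from rig import robot gives the robot as it stands.
- The arm moves only by the shell command python3 -m creep 'ROWS' [FORCE]. ROWS is JSON, a list of rows, each a list of 3 entries, a list of its own where there are three numbers: the shift along the tool's x, y, z in mm, then the turn about the tool's y in rad, then the opening, from 0 (shut) to 1 (fully open). A call has 1 to 8 rows; each row shifts and turns the commanded pose from where the row before left it, along the tool's axes as they then stand; what a row does not reach is not made up. A row lasts 1/10 s, in which the tool goes at most 50 mm and 8.59 degrees, less where a joint would pass 70% of its speed; a pose out of reach is approached as far as the arm can. A call with a gripper value outside its range is refused whole. The fingers move at their own pace and stop on an object; FORCE is the grip in N (left out, the last holds). Time passes only in rows, so rows that do not move let the fingers close. It gives the time, the measured TCP pose, the force and the opening at its end, in the units of the state.
- robot.get_obs(): the state, without advancing time (a new reading comes with each control period).
- robot.camera(name): name is "scene" or "top" or "wrist"; returns a dict with "pixels" (384x512x3 uint8, red, green, blue), "fx", "fy", "cx", "cy" (pixels), "position" and "rotation" of the camera in the world. Camera axes: x right, y up, looking along -z (the intrinsics and any distortion apply to the point x, -y, -z); pixel columns grow to the right and rows downward; lengths in m; the calibration is good to about 2 mm. A picture is of the moment at which its call begins. There is no depth.
- robot.hand_in(): hands the job in, once; it reports no verdict.
The state is a dict: "time": time; "q": joint angles; "joint_velocities": joint speeds; "joint_torque": joint torques, N m; "position": TCP position; "tool_rot": TCP orientation; "ft_force": force on the tool from outside, world axes, zero at the start; "moment": the same for the moment, N m; "grip_width": finger opening in m.
Only numpy, scipy, OpenCV 4.12 (cv2) and the standard library are available. Lean on these libraries where they do the work, as an engineer would, in place of code of your own. Each camera call takes 0.05 s, during which the arm holds its last target.

## Working session

There is one attempt and no reset: what is moved stays moved. The work goes in short steps, Python scripts to look and compute and a shell command to move; the robot and the scene stay as the last step left them, time stands still between calls to the robot, and variables do not carry over. Pictures are saved under pics/ and viewed, and the job is handed in when it is done.

```bash
ls; mkdir -p pics; python3 - <<'E'
from rig import robot
import cv2,numpy as np
print(robot.get_obs())
for n in ["scene","top","wrist"]:
    c=robot.camera(n)
    print(n,{k:(np.round(v,4).tolist() if k!='pixels' else v.shape) for k,v in c.items()})
    cv2.imwrite(f"pics/{n}0.png",c["pixels"][:,:,::-1])
    np.savez(f"pics/{n}0.npz",**c)
E
```

```text
pics
{'time': 0.0, 'q': array([-1.49949516e+00,  5.28474076e-01,  1.43391485e+00, -3.70565937e-05,
        1.18138866e+00, -1.78505021e-01]), 'joint_velocities': array([-4.85773138e-04,  2.05282616e-05,  7.28108810e-04, -1.30621834e-03,
       -9.32845292e-04,  1.31017816e-03]), 'joint_torque': array([ 5.63784870e-04, -4.40034306e+01, -1.76591760e+01,  6.32326794e-02,
        5.81008801e-02, -1.62421011e-04]), 'position': array([ 0.15447168, -0.60484557,  0.22156279]), 'tool_rot': array([-0.55783027,  0.43433658, -0.43328619,  0.55896351]), 'ft_force': array([-0.00555103, -0.16449995, -0.6420237 ]), 'moment': array([-0.00769083,  0.0043871 , -0.00249638]), 'grip_width': 0.08715862467295388}
scene {'pixels': (384, 512, 3), 'fx': 457.0552, 'fy': 457.0552, 'cx': 257.1939, 'cy': 184.7599, 'position': [1.6394, 0.2774, 0.9262], 'rotation': [0.2763, 0.3587, 0.6973, 0.5556]}
top {'pixels': (384, 512, 3), 'fx': 411.491, 'fy': 411.491, 'cx': 253.1317, 'cy': 191.7147, 'position': [0.2515, 0.002, 1.2579], 'rotation': [-0.0756, 0.0649, 0.7117, -0.6954]}
wrist {'pixels': (384, 512, 3), 'fx': 339.216, 'fy': 339.216, 'cx': 258.2806, 'cy': 192.1255, 'position': [0.223, -0.5868, 0.3849], 'rotation': [-0.1022, 0.0806, -0.6084, 0.7829]}
```

View pics/scene0.png

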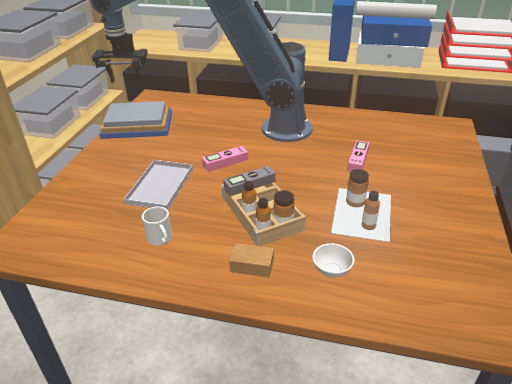

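View pics/top0.png

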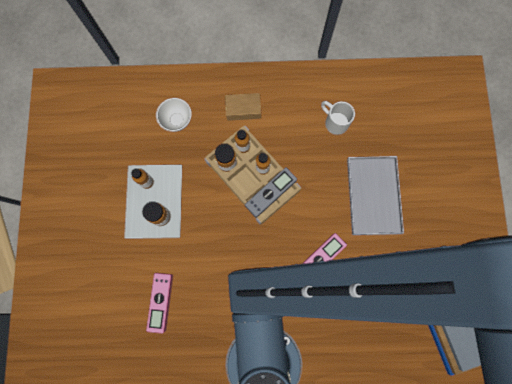

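View pics/wrist0.png

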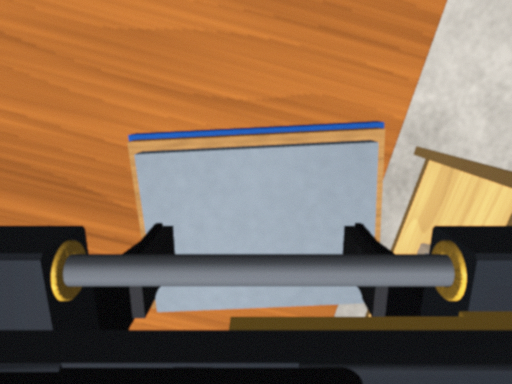

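The three look-alike meters are grey at top (272,194), pink at top (325,250) and pink at top (160,302). The grey one, lying on the crate, fits the description. I'll confirm it in an enlarged crop and mark the pixels.

```bash
cat > h.py <<'E'
import numpy as np,cv2
from scipy.spatial.transform import Rotation as R
from scipy.optimize import least_squares
def load(n): return dict(np.load(f"pics/{n}.npz"))
def rot(c):
    r=np.array(c['rotation']); return R.from_quat(r).as_matrix() if r.size==4 else r
def proj(c,P):
    p=(np.atleast_2d(P)-c['position'])@rot(c)
    return np.c_[c['cx']+c['fx']*p[:,0]/-p[:,2], c['cy']+c['fy']*-p[:,1]/-p[:,2]]
def ray(c,uv):
    u,v=uv; d=np.array([(u-c['cx'])/c['fx'],-(v-c['cy'])/c['fy'],-1.]); return rot(c)@d
def atz(c,uv,z):
    d=ray(c,uv); return c['position']+d*(z-c['position'][2])/d[2]
def tri(cs,uvs):
    A=[];b=[]
    for c,uv in zip(cs,uvs):
        d=ray(c,uv);d/=np.linalg.norm(d);M=np.eye(3)-np.outer(d,d);A.append(M);b.append(M@c['position'])
    x=np.linalg.lstsq(np.vstack(A),np.hstack(b),rcond=None)[0]
    return x,[np.linalg.norm(proj(c,x)[0]-uv) for c,uv in zip(cs,uvs)]
def T(x,y,yaw,P):
    c,s=np.cos(yaw),np.sin(yaw);P=np.atleast_2d(P).astype(float)
    return np.c_[x+c*P[:,0]-s*P[:,1],y+s*P[:,0]+c*P[:,1],P[:,2]]
def snap(n):
    pass
E
python3 - <<'E'
from h import *
for n,(x0,y0,x1,y1),s in [("top",(195,115,310,235),5),("top",(110,150,200,250),6),("top",(335,145,415,245),6),("scene",(205,155,325,250),6),("scene",(320,160,400,250),6),("scene",(115,150,205,220),7)]:
    im=cv2.imread(f"pics/{n}0.png")[y0:y1,x0:x1]
    im=cv2.resize(im,None,fx=s,fy=s,interpolation=cv2.INTER_CUBIC)
    for k in range((x0//10+1)*10,x1,10): cv2.putText(im,str(k),((k-x0)*s,10),0,.35,(255,255,0)); cv2.line(im,((k-x0)*s,12),((k-x0)*s,18),(255,255,0))
    for k in range((y0//10+1)*10,y1,10): cv2.putText(im,str(k),(0,(k-y0)*s),0,.35,(255,255,0)); cv2.line(im,(25,(k-y0)*s),(31,(k-y0)*s),(255,255,0))
    cv2.imwrite(f"pics/crop_{n}_{x0}.png",im)
E
```

```text
(no output)
```

View pics/crop_top_195.png

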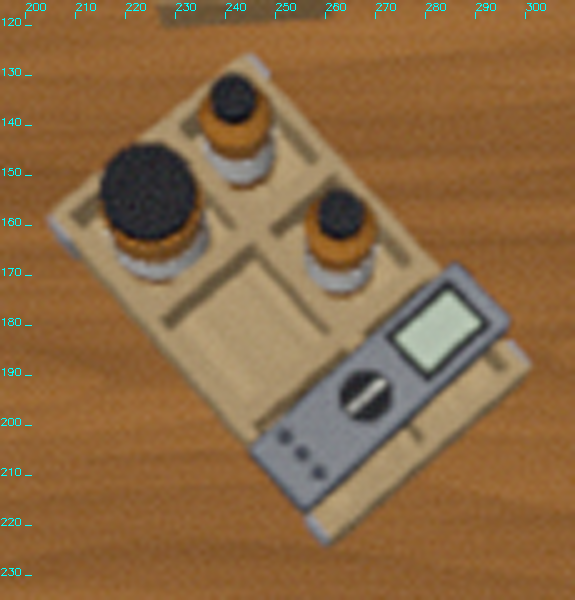

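View pics/crop_top_110.png

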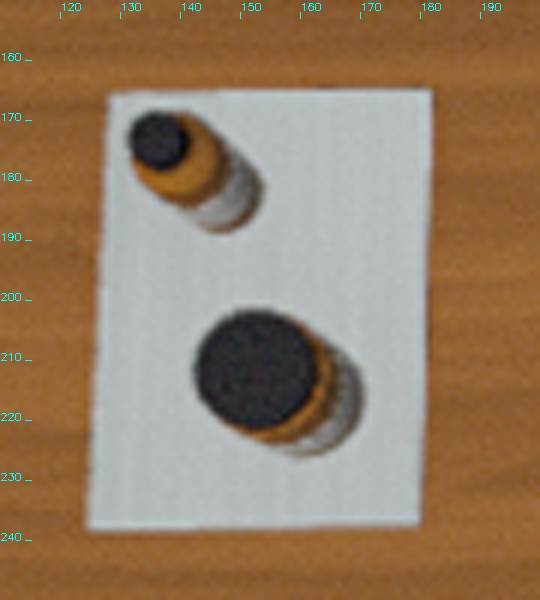

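View pics/crop_top_335.png

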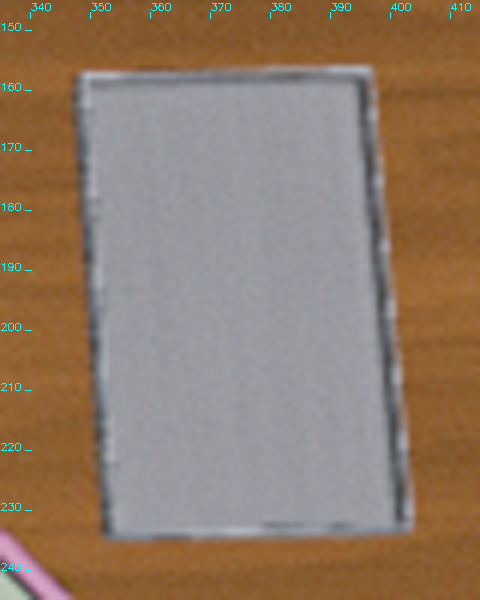

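View pics/crop_scene_205.png

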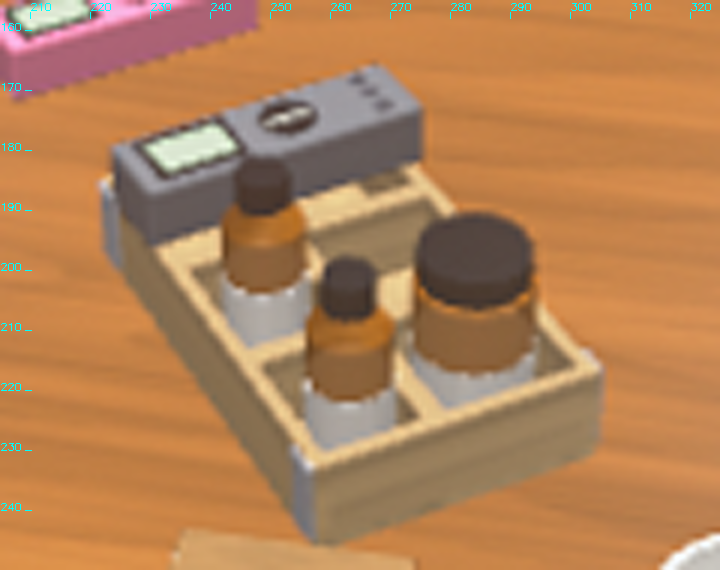

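View pics/crop_scene_320.png

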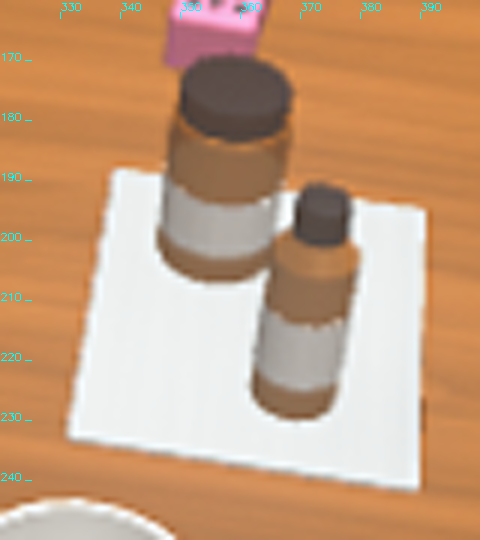

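View pics/crop_scene_115.png

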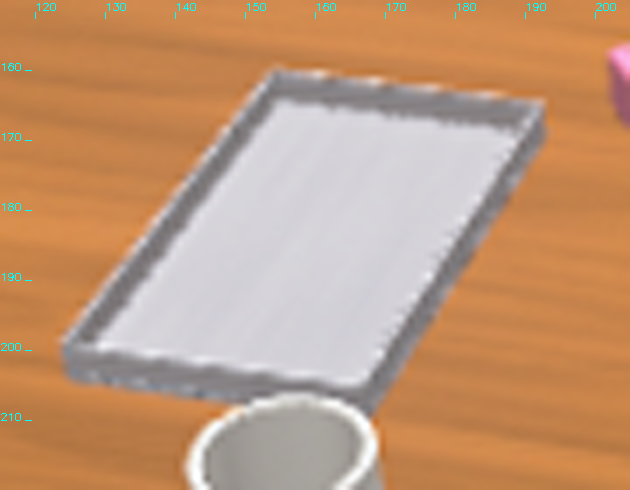

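The crop confirms that the grey meter spans the crate's far column. Its display end is at (289,178) and its jacks are at (252,207). The free wide mid cell is at (247,182). Next I'll fit the poses from both views.

```bash
python3 - <<'E'
from h import *
t=load("top0");s=load("scene0")
def t1(p): return np.array(p)/5+[194.5,114.5]
def s1(p): return np.array(p)/6+[204.5,154.5]
def t2(p): return np.array(p)/6+[109.5,149.5]
def s2(p): return np.array(p)/6+[319.5,159.5]
def t3(p): return np.array(p)/6+[334.5,144.5]
def s3(p): return np.array(p)/7+[114.5,149.5]
def fit(name,obs,x0,z0):
    # obs: (cam,pix,local xyz rel z)
    f=lambda p:np.hstack([proj(c,T(p[0],p[1],p[2],np.array(l)+[0,0,p[3]]))[0]-u for c,u,l in obs])
    r=least_squares(f,x0+[z0],loss='soft_l1'); print(name,r.x.round(4),"res",f(r.x).round(1))
    return r.x
a,b=.131,.078
# yaw guess: +x local direction in top image
p0=atz(t,t1((50,218)),.055);p1=atz(t,t1((325,545)),.055);d=p1-p0;yaw=np.arctan2(d[1],d[0])
cr=fit("crate",[(t,t1((50,218)),(-a,-b,0)),(t,t1((248,55)),(-a,b,0)),(t,t1((530,365)),(a,b,0)),(t,t1((325,545)),(a,-b,0)),(s,s1((308,465)),(-a,b,0)),(s,s1((600,365)),(-a,-b,0)),(s,s1((105,180)),(a,b,0))],[.5,0,yaw],.055)
m=[(t,(455,265)),(t,(510,322)),(t,(305,512)),(t,(250,450)),(s,(113,148)),(s,(378,66)),(s,(423,108)),(s,(150,203))]
l=.0825;w=.025
L=[(l,-w,0),(l,w,0),(-l,w,0),(-l,-w,0),(l,w,0),(-l,w,0),(-l,-w,0),(l,-w,0)]
# display end at +x assumed; top view: going +x(display). sides determined below
pd=atz(t,t1((455,265)),.093);pb=atz(t,t1((250,450)),.093);d=pd-pb;ym=np.arctan2(d[1],d[0])
for sg in (1,-1):
    fit("meter",[(c,(t1 if c is t else s1)(p),(q[0],q[1]*(sg),0)) for (c,p),q in zip(m,L)],[.45,0,ym],.093)
print("yaw meter guess",ym,"crate",yaw)
print("jar",tri([t,s],[t2((257,370)),s2((237,82))]))
print("bottle",tri([t,s],[t2((158,140)),s2((323,194))]))
a,b=.120,.075
p0=atz(t,t3((105,535)),.022);p1=atz(t,t3((80,75)),.022);d=p1-p0;yw=np.arctan2(d[1],d[0])
fit("tray",[(t,t3((80,75)),(a,b,0)),(t,t3((372,67)),(a,-b,0)),(t,t3((412,530)),(-a,-b,0)),(t,t3((105,535)),(-a,b,0)),(s,s3((275,70)),(-a,-b,0)),(s,s3((545,103)),(-a,b,0)),(s,s3((65,345)),(a,-b,0))],[.45,-.35,yw],.022)
from rig import robot
o=robot.get_obs(); print(R.from_quat(o['tool_rot']).as_matrix().round(3))
E
```

```text
crate [ 0.5517  0.0203 -2.4592  0.0548] res [-0.1 -0.6 -0.4  0.3 -0.3  1.5  0.9 -0.7  0.7  0.  -0.3  0.7 -0.5 -1. ]
meter [ 0.484  -0.033  -1.3653  0.0871] res [ 14.7  27.   -0.5  -0.8 -14.7 -26.1   0.2   2.8  -0.5   1.4   7.6  15.3
   0.   -0.7  -5.3 -16.8]
meter [ 0.4862 -0.0331 -0.8429  0.0881] res [-0.4 -0.6  0.5  0.1  0.1  0.5 -0.8  0.3 -1.1  0.5  0.2 -0.2  0.3  0.3
 -0.4 -0.5]
yaw meter guess -0.8513024990065217 crate -2.4687979189985914
jar (array([0.43356582, 0.30451692, 0.11334367]), [np.float64(0.6855120966589984), np.float64(0.6196702249868851)])
bottle (array([0.5425481 , 0.34994353, 0.12849623]), [np.float64(0.4502865417437997), np.float64(0.4406864613934498)])
tray [ 0.4844 -0.3516 -0.0084  0.0212] res [-0.3 -0.3 -0.5  0.1 -0.6  0.4  0.2  0.3 -0.3 -0.2 -0.2  0.1 -1.1 -0.1]
[[ 0.247 -0.     0.969]
 [-0.969  0.002  0.247]
 [-0.002 -1.     0.   ]]
```

The measured heights match the text: crate 55 mm, meter top about 90, jar 113, bottle 128 and tray 21. Now I'll move over the meter.

```bash
python3 -m creep '[[[-35,0,32],0,1],[[-35,0,32],0,1],[[-35,0,32],0,1],[[-35,0,32],0,1],[[-35,0,32],0,1],[[-35,0,32],0,1],[[-35,0,32],0,1]]'; python3 -m creep '[[[-35,0,33],0,1],[[-35,0,33],0,1],[[-35,0,33],0,1],[[-35,0,33],0,1],[[-35,0,33],0,1],[[-35,0,33],0,1],[[-35,0,33],0,1],[[0,0,0],0,1]]'
```

```text
time: 0.85
position: [0.3115, -0.311, 0.2225]
tool_rot: [-0.558, 0.434, -0.434, 0.558]
ft_force: [1.1, -0.1, -0.5]
grip_width: 0.0868
time: 1.65
position: [0.4763, -0.0136, 0.2226]
tool_rot: [-0.559, 0.431, -0.432, 0.561]
ft_force: [-1.2, -0.2, -0.5]
grip_width: 0.0869
```

```bash
cat >> h.py <<'E'
from rig import robot
def snap(n,tag):
    c=robot.camera(n); cv2.imwrite(f"pics/{n}{tag}.png",c["pixels"][:,:,::-1]); np.savez(f"pics/{n}{tag}.npz",**c); return c
def where():
    o=robot.get_obs(); M=R.from_quat(o['tool_rot']).as_matrix(); psi=np.arctan2(M[1,0],M[0,0])
    print("t",round(o['time'],2),"pos",o['position'].round(4),"psi",psi.round(4),"yaxis",M[:,1].round(3),"q",o['q'].round(2),"F",o['ft_force'].round(1),"w",round(o['grip_width'],4))
    return o,M,psi
def go(target):
    o,M,psi=where(); print("tool-axis mm to go",(M.T@(np.array(target)-o['position'])*1000).round(1))
E
python3 -m creep '[[[0,0,0],-0.145,1],[[0,0,0],-0.145,1],[[0,0,0],-0.145,1],[[0,0,0],-0.145,1],[[0,0,0],-0.145,1],[[0,0,0],-0.145,1],[[0,0,0],-0.145,1]]'; python3 -m creep '[[[0,0,0],-0.145,1],[[0,0,0],-0.145,1],[[0,0,0],-0.145,1],[[0,0,0],-0.145,1],[[0,0,0],-0.145,1],[[0,0,0],-0.145,1],[[0,0,0],-0.145,1],[[0,0,0],0,1]]'
python3 - <<'E'
from h import *
go([.473,-.018,.22]); snap("wrist","1"); snap("top","1")
E
```

```text
time: 2.35
position: [0.4737, -0.019, 0.2224]
tool_rot: [0.699, -0.106, 0.106, -0.699]
ft_force: [-0.1, -0.1, -0.5]
grip_width: 0.0869
time: 3.15
position: [0.4738, -0.019, 0.2224]
tool_rot: [-0.663, -0.245, 0.245, 0.663]
ft_force: [-0.2, 0.0, 0.1]
grip_width: 0.0869
t 3.15 pos [ 0.4738 -0.019   0.2224] psi 0.708 yaxis [-0.001 -0.    -1.   ] q [-0.28  0.33  1.8  -0.    1.02 -0.98] F [-0.2  0.   0.1] w 0.0869
tool-axis mm to go [0.1 2.4 1.2]
```

View pics/wrist1.png

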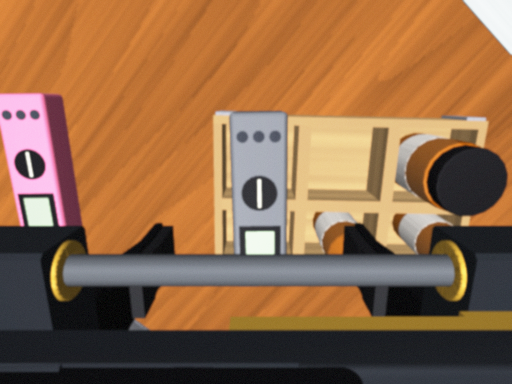

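The wrist view shows the grey meter from (232,112) to (287,250), aligned with the jaws. The free wide mid cell is at (338,155), and the pink one is at (38,160). I'll refine the poses from an enlarged crop.

```bash
cat >> h.py <<'E'
def crop(n,x0,y0,x1,y1,s,step=10):
    im=cv2.imread(f"pics/{n}.png")[y0:y1,x0:x1]
    im=cv2.resize(im,None,fx=s,fy=s,interpolation=cv2.INTER_CUBIC)
    for k in range((x0//step+1)*step,x1,step): cv2.putText(im,str(k),(int((k-x0+.5)*s)-10,10),0,.35,(255,255,0)); cv2.line(im,(int((k-x0+.5)*s),12),(int((k-x0+.5)*s),18),(255,255,0))
    for k in range((y0//step+1)*step,y1,step): cv2.putText(im,str(k),(0,int((k-y0+.5)*s)+3),0,.35,(255,255,0)); cv2.line(im,(25,int((k-y0+.5)*s)),(31,int((k-y0+.5)*s)),(255,255,0))
    cv2.imwrite(f"pics/c_{n}.png",im)
E
python3 -c "
from h import *
crop('wrist1',205,95,500,260,2.7)"
```

```text
(no output)
```

View pics/c_wrist1.png

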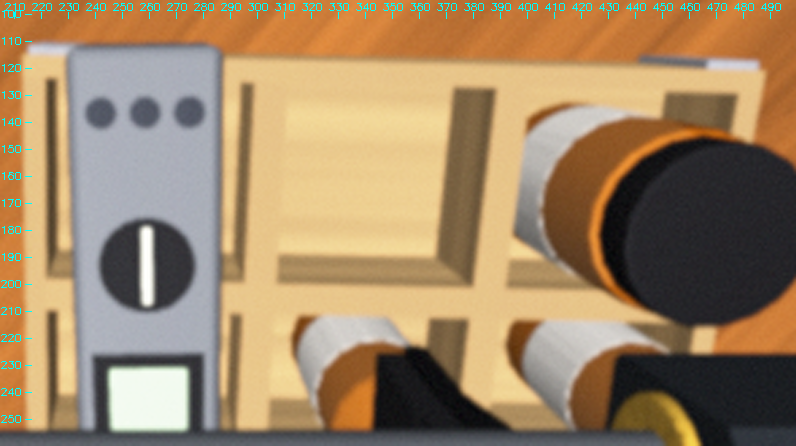

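```bash
python3 - <<'E'
from h import *
t=load("top0");s=load("scene0");w=load("wrist1")
W=lambda p:np.array(p)/2.7+[204.5,94.5]
def t1(p): return np.array(p)/5+[194.5,114.5]
def s1(p): return np.array(p)/6+[204.5,154.5]
a,b=.131,.078
oW=[((27,57),(a,-b)),((765,70),(-a,-b)),((287,86),(.037,-.07)),((495,88),(-.037,-.07)),((473,287),(-.037,.004)),((278,284),(.037,.004)),((253,83),(.049,-.07)),((243,280),(.049,.004))]
oT=[((50,218),(-a,-b)),((248,55),(-a,b)),((530,365),(a,b)),((325,545),(a,-b))]
oS=[((308,465),(-a,b)),((600,365),(-a,-b)),((105,180),(a,b))]
def f(p,sets):
    out=[]
    for c,k,o in sets:
        for q,l in o: out.append(proj(c,T(p[0],p[1],p[2],[l[0],l[1],p[3]]))[0]-k(q))
    return np.hstack(out)
for nm,S in [("wrist",[(w,W,oW)]),("all",[(w,W,oW),(t,t1,oT),(s,s1,oS)])]:
    r=least_squares(f,[.55,.02,-2.46,.055],args=(S,),loss='soft_l1');print("crate",nm,r.x.round(4),f(r.x,S).round(1))
l=.0825;h=.025
def g(p,useT=True):
    o=[]
    for q,L in [((70,46),(-l,-h)),((221,46),(-l,h))]: 
        o.append(proj(w,T(p[0],p[1],p[2],[L[0],L[1],p[3]]))[0]-W(q))
    for i,(q,y) in enumerate([((80,428),-h),((218,428),h),((147,265),0)]):
        o.append(proj(w,T(p[0],p[1],p[2],[p[4+i],y,p[3]]))[0]-W(q))
    if useT:
      for (c,k,q),L in zip([(t,t1,(455,265)),(t,t1,(510,322)),(t,t1,(305,512)),(t,t1,(250,450)),(s,s1,(113,148)),(s,s1,(378,66)),(s,s1,(423,108)),(s,s1,(150,203))],[(l,h),(l,-h),(-l,-h),(-l,h),(l,-h),(-l,-h),(-l,h),(l,h)]):
        o.append(proj(c,T(p[0],p[1],p[2],[L[0],L[1],p[3]]))[0]-k(q))
    return np.hstack(o)
for u in (True,False):
    k=(lambda p:g(p,True)) if u else (lambda p:np.r_[g(p,False),(p[3]-.093)*1e4])
    r=least_squares(k,[.486,-.033,-.86,.09,0.05,0.05,0],loss='soft_l1');print("meter",r.x.round(4),k(r.x).round(1))
E
```

```text
crate wrist [ 0.5545  0.021  -2.4519  0.0537] [-1.  -0.2 -0.8 -0.   0.5 -0.7  0.2 -0.  -0.1  0.  -0.4 -0.1  0.6  0.2
  0.8  1.1]
crate all [ 0.5541  0.0208 -2.4534  0.0548] [-1.6 -0.6 -0.5  0.1  0.3 -0.8  0.3 -0.  -0.2  0.2 -0.7 -0.1  0.4  0.1
  0.4  1.2 -0.4 -1.  -0.9 -0.4 -0.4  0.5  1.  -1.6  1.   0.6 -0.1  1.1
 -0.7 -0.4]
meter [ 0.4875 -0.033  -0.8515  0.0874  0.049   0.0495 -0.0105] [-1.8  0.2  0.8 -0.5 -0.7  0.   0.5  0.  -0.1  0.  -0.3 -0.9  0.5 -0.1
 -0.2 -0.1 -0.9 -0.3 -1.2  0.8  0.3  0.3  0.3  0.9 -0.7 -0.2]
meter [ 0.4876 -0.033  -0.8566  0.093   0.0465  0.0468 -0.012 ] [-1.7  0.2  2.  -0.2 -1.3  0.   0.9  0.   0.1 -0.  -0. ]
```

```bash
python3 -m creep '[[[1,35,0],0,1],[[0,35,0],0,1],[[0,35,0],0,1],[[0,25,0],0,1],[[0,15,0],0,1],[[0,10,0],0,1],[[0,4,0],0,1],[[0,0,0],0,1]]'; python3 - <<'E'
from h import *
go([.4744,-.0179,.064]); snap("scene","2"); snap("wrist","2"); crop("scene2",180,120,340,250,5)
E
```

```text
time: 4.05
position: [0.4752, -0.0178, 0.0635]
tool_rot: [-0.663, -0.245, 0.245, 0.663]
ft_force: [0.3, 0.0, 0.0]
grip_width: 0.0872
t 4.05 pos [ 0.4752 -0.0178  0.0635] psi 0.7081 yaxis [-0.  0. -1.] q [-0.27  0.61  1.93 -0.    0.6  -0.98] F [0.3 0.  0. ] w 0.0872
tool-axis mm to go [-0.6 -0.5  0.4]
```

View pics/c_scene2.png

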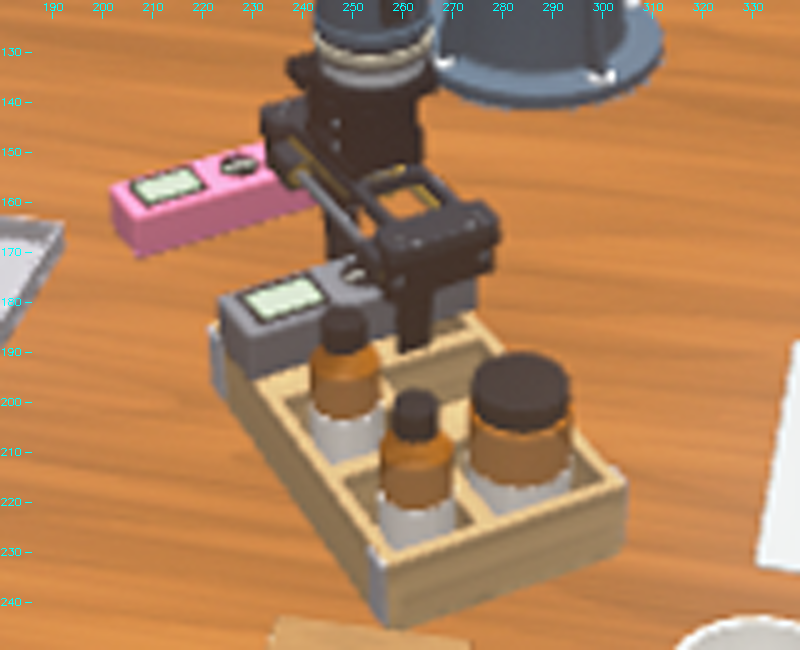

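View pics/wrist2.png

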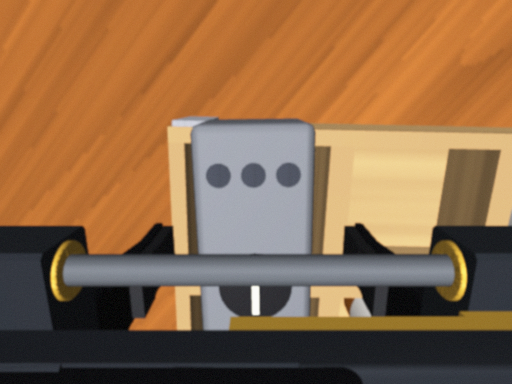

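The scene view shows the fingers straddling the meter, and its dial is near the jaws at (255,290) in the wrist view. The gripper body clears the bottles. Closing now.

```bash
python3 -m creep '[[[0,0,0],0,0],[[0,0,0],0,0],[[0,0,0],0,0],[[0,0,0],0,0],[[0,0,0],0,0],[[0,0,0],0,0]]' 40; python3 -m creep '[[[0,-10,0],0,0],[[0,-20,0],0,0],[[0,-30,0],0,0],[[0,-35,0],0,0],[[0,-25,0],0,0],[[0,0,0],0,0]]'; python3 - <<'E'
from h import *
where(); snap("scene","3"); snap("wrist","3"); crop("scene3",180,80,340,210,5)
E
```

```text
time: 4.75
position: [0.4747, -0.0177, 0.0636]
tool_rot: [-0.663, -0.245, 0.246, 0.663]
ft_force: [-1.2, -1.3, 0.7]
grip_width: 0.0496
time: 5.35
position: [0.4771, -0.018, 0.1868]
tool_rot: [0.665, 0.248, -0.243, -0.662]
ft_force: [0.8, -0.1, -4.2]
grip_width: 0.0496
t 5.35 pos [ 0.4771 -0.018   0.1868] psi 0.7091 yaxis [ 0.008 -0.002 -1.   ] q [-0.27  0.38  1.84  0.    0.91 -0.98] F [ 0.8 -0.1 -4.2] w 0.0496
```

View pics/c_scene3.png

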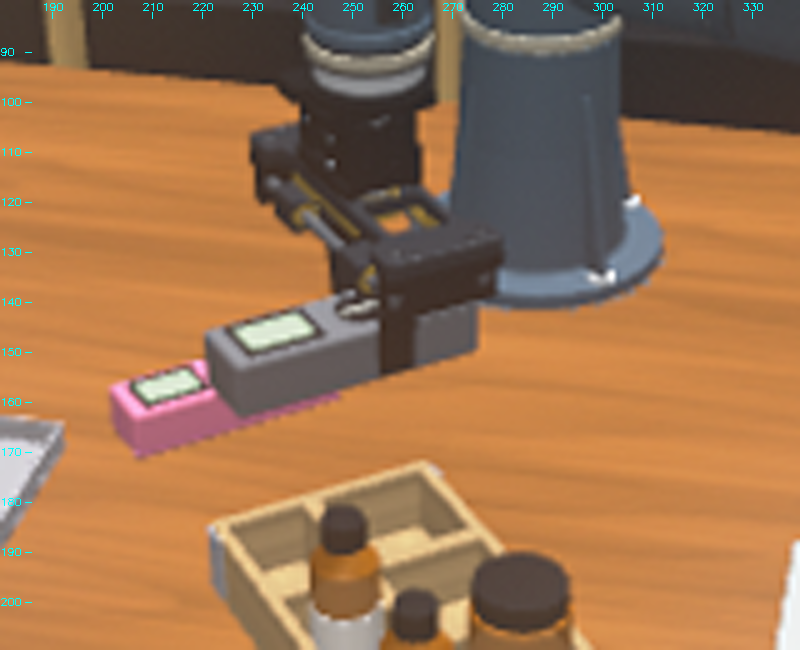

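View pics/wrist3.png

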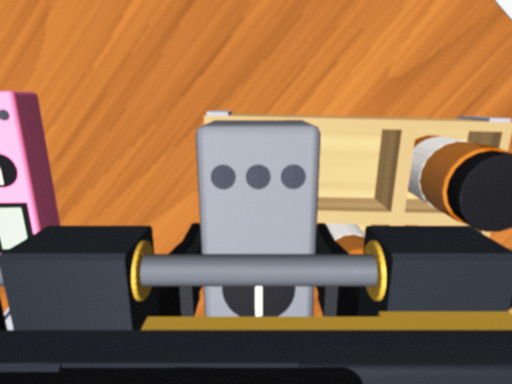

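The meter is held level, face up. The next step is to turn it along the tray's long axis and carry it across.

```bash
python3 -m creep '[[[0,0,0],-0.142,0],[[0,0,0],-0.142,0],[[0,0,0],-0.142,0],[[0,0,0],-0.142,0],[[0,0,0],-0.142,0],[[0,0,0],-0.142,0]]'; python3 -m creep '[[[-30,0,2],0,0],[[-48,0,2],0,0],[[-48,0,2],0,0],[[-48,0,2],0,0],[[-48,0,2],0,0],[[-48,0,2],0,0],[[-44,0,1],0,0],[[-20,0,0],0,0]]'; python3 -m creep '[[[0,10,0],0,0],[[0,20,0],0,0],[[0,20,0],0,0],[[0,10,0],0,0],[[0,0,0],0,0]]'; python3 - <<'E'
from h import *
go([.4644,-.3518,.0125]); snap("scene","4"); snap("wrist","4"); crop("scene4",90,110,250,240,5)
E
```

```text
time: 6.05
position: [0.4732, -0.0172, 0.1813]
tool_rot: [-0.499, -0.498, 0.5, 0.503]
ft_force: [0.0, -0.1, -3.4]
grip_width: 0.0499
time: 6.85
position: [0.4576, -0.3554, 0.1811]
tool_rot: [-0.503, -0.496, 0.497, 0.504]
ft_force: [0.7, 0.5, -3.1]
grip_width: 0.0494
time: 7.35
position: [0.4572, -0.3485, 0.1207]
tool_rot: [-0.5, -0.498, 0.498, 0.505]
ft_force: [-0.3, 0.6, -3.4]
grip_width: 0.0495
t 7.35 pos [ 0.4572 -0.3485  0.1207] psi 1.562 yaxis [-0.005  0.006 -1.   ] q [-0.85  0.6   1.65  0.    0.9  -2.41] F [-0.3  0.6 -3.4] w 0.0495
tool-axis mm to go [ -3.9 108.2  -7.7]
```

View pics/c_scene4.png

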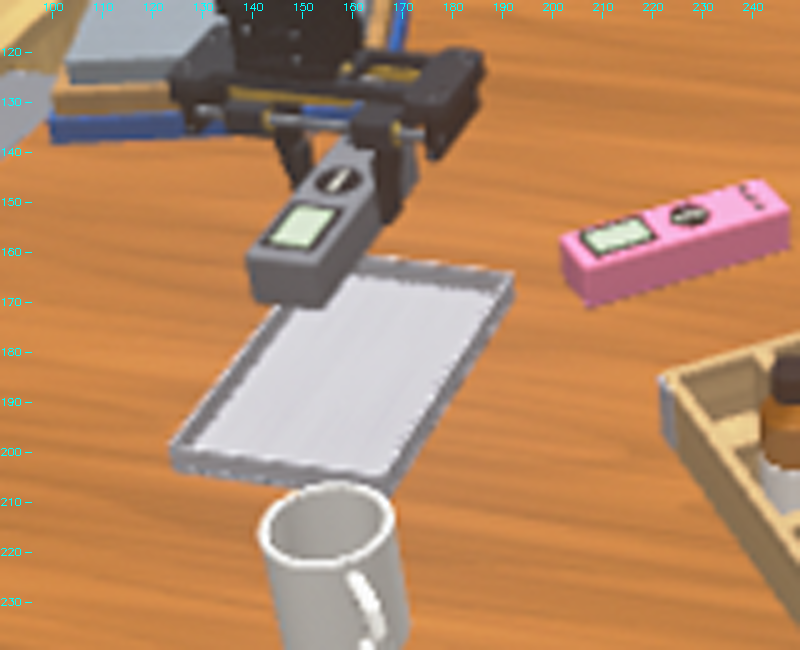

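View pics/wrist4.png

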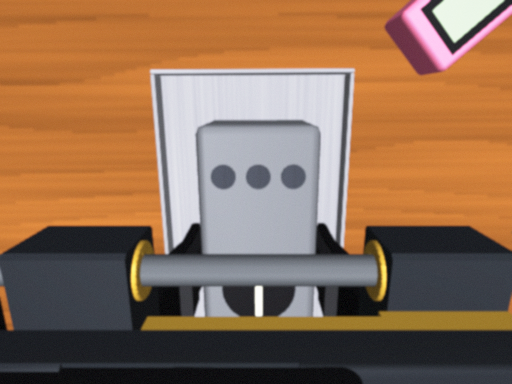

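The meter is held centred over the tray (wrist view, tray spanning 153 to 353). Now I'll lower it.

```bash
python3 -m creep '[[[-4,20,-4],0,0],[[0,30,-4],0,0],[[0,25,0],0,0],[[0,15,0],0,0],[[0,10,0],0,0],[[0,4,0],0,0],[[0,0,0],0,0]]'; python3 -c "
from h import *
go([.4644,-.3518,.0115])"
```

```text
time: 8.15
position: [0.467, -0.3559, 0.0198]
tool_rot: [0.503, 0.498, -0.498, -0.502]
ft_force: [0.2, -0.5, -4.6]
grip_width: 0.0497
t 8.15 pos [ 0.467  -0.3559  0.0198] psi 1.5611 yaxis [ 0. -0. -1.] q [-0.84  0.77  1.67 -0.    0.71 -2.4 ] F [ 0.2 -0.5 -4.6] w 0.0497
tool-axis mm to go [4.  8.3 2.7]
```

```bash
python3 -m creep '[[[2,3,2],0,0],[[0,2,0],0,0],[[0,1,0],0,0],[[0,1,0],0,0],[[0,0,0],0,0]]'; python3 -c "
from h import *
go([.4644,-.3518,.0115])"
```

```text
time: 8.65
position: [0.4648, -0.3536, 0.0126]
tool_rot: [0.503, 0.498, -0.498, -0.502]
ft_force: [0.8, -0.5, -3.7]
grip_width: 0.0496
t 8.65 pos [ 0.4648 -0.3536  0.0126] psi 1.561 yaxis [ 0. -0. -1.] q [-0.84  0.78  1.68 -0.    0.69 -2.4 ] F [ 0.8 -0.5 -3.7] w 0.0496
tool-axis mm to go [1.8 1.1 0.4]
```

```bash
python3 -m creep '[[[0,1,0],0,0],[[0,0.5,0],0,0],[[0,0,0],0,0]]'
```

```text
time: 8.95
position: [0.4649, -0.3537, 0.0116]
tool_rot: [0.503, 0.498, -0.498, -0.502]
ft_force: [-1.2, 0.8, 2.9]
grip_width: 0.0498
```

The force went from -3.7 to +2.9 N, so the meter is resting on the tray floor. I'll release it and lift away.

```bash
python3 -m creep '[[[0,0,0],0,0.75],[[0,0,0],0,0.75],[[0,0,0],0,0.75],[[0,0,0],0,0.75]]'; python3 -m creep '[[[0,-20,0],0,0.75],[[0,-40,0],0,1],[[0,-50,0],0,1],[[0,-50,0],0,1],[[0,-45,0],0,1],[[0,0,0],0,1]]'; python3 - <<'E'
from h import *
where(); snap("scene","5"); snap("wrist","5"); crop("scene5",90,110,250,240,5)
E
```

```text
time: 9.35
position: [0.4649, -0.3537, 0.0111]
tool_rot: [0.503, 0.498, -0.498, -0.502]
ft_force: [-0.2, -0.3, -0.0]
grip_width: 0.0642
time: 9.95
position: [0.468, -0.3569, 0.2233]
tool_rot: [0.508, 0.497, -0.498, -0.497]
ft_force: [1.6, -0.9, -0.1]
grip_width: 0.0861
t 9.95 pos [ 0.468  -0.3569  0.2233] psi 1.5612 yaxis [ 0.01  -0.011 -1.   ] q [-0.84  0.47  1.54 -0.    1.12 -2.4 ] F [ 1.6 -0.9 -0.1] w 0.0861
```

View pics/c_scene5.png

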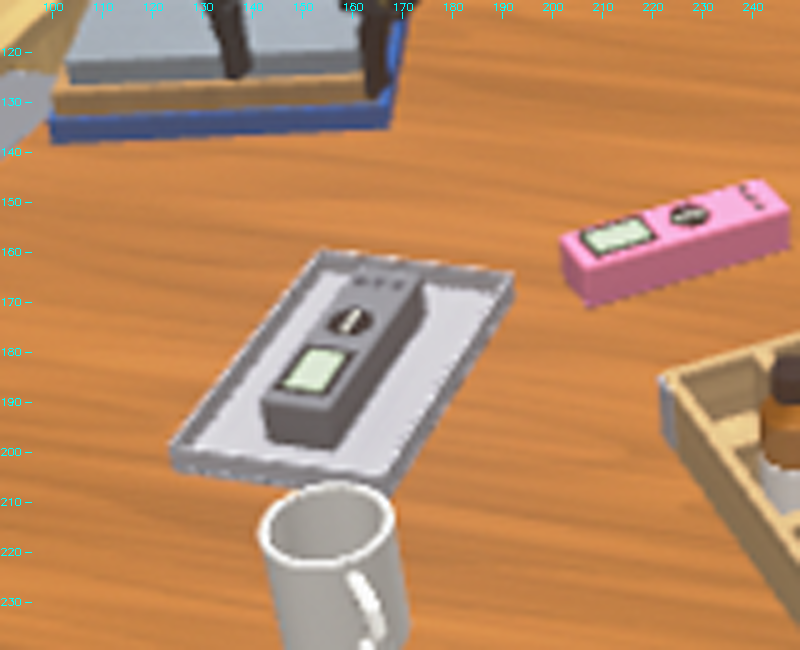

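The grey meter lies flat and face up in the tray, with its display at (152,184) and dial at (160,174) in the scene view. Next is the jar.

```bash
python3 -m creep '[[[0,0,0],0.145,1],[[0,0,0],0.145,1],[[0,0,0],0.145,1],[[0,0,0],0.145,1],[[0,0,0],0.145,1],[[0,0,0],0.145,1]]'; python3 -m creep '[[[28,0,38],0,1],[[28,0,38],0,1],[[28,0,38],0,1],[[28,0,38],0,1],[[28,0,38],0,1],[[28,0,38],0,1],[[28,0,38],0,1],[[28,0,38],0,1]]';  python3 -m creep '[[[28,0,38],0,1],[[28,0,38],0,1],[[28,0,38],0,1],[[28,0,38],0,1],[[20,0,25],0,1],[[0,0,0],0,1]]'; python3 - <<'E'
from h import *
go([.4336,.3045,.22]); snap("wrist","6")
E
```

```text
time: 10.65
position: [0.4636, -0.3524, 0.2134]
tool_rot: [-0.664, -0.237, 0.238, 0.668]
ft_force: [0.4, 0.3, -0.2]
grip_width: 0.0871
time: 11.45
position: [0.4417, 0.0255, 0.2142]
tool_rot: [-0.665, -0.238, 0.241, 0.666]
ft_force: [1.1, -0.2, 0.7]
grip_width: 0.0872
time: 12.05
position: [0.4309, 0.2471, 0.2141]
tool_rot: [-0.664, -0.24, 0.242, 0.665]
ft_force: [0.4, 0.3, 0.3]
grip_width: 0.0871
t 12.05 pos [0.4309 0.2471 0.2141] psi 0.6961 yaxis [-0.003  0.    -1.   ] q [ 0.29  0.37  1.76  0.    1.02 -0.4 ] F [0.4 0.3 0.3] w 0.0871
tool-axis mm to go [38.9 -5.9 42.4]
```

View pics/wrist6.png

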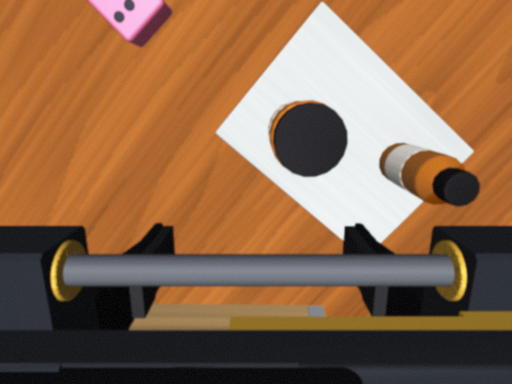

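The wrist view shows the jar lid at (310,138) and the bottle cap at (457,187). I'll triangulate them together with the earlier views.

```bash
python3 - <<'E'
from h import *
t=load("top0");s=load("scene0");w=load("wrist6")
im=cv2.imread("pics/wrist6.png"); g=cv2.cvtColor(im,6)
m=(g<60).astype(np.uint8)
n,l,st,c=cv2.connectedComponentsWithStats(m); 
for i in range(1,n):
    if st[i,4]>200: print(st[i],c[i].round(1))
J=[np.array((257,370))/6+[109.5,149.5],np.array((237,82))/6+[319.5,159.5]]
B=[np.array((158,140))/6+[109.5,149.5],np.array((323,194))/6+[319.5,159.5]]
print(tri([t,s,w],J+[(310,138)]),tri([t,w],[J[0],(310,138)]))
print(tri([t,s,w],B+[(457.5,187)]),tri([t,w],[B[0],(457.5,187)]))
print(atz(w,(310,138),.114),atz(w,(457.5,187),.128))
E
```

```text
[ 274  104   72   72 4085] [309.5 138.9]
[ 433  168   46   38 1361] [455.4 186.4]
[ 122  223   53   33 1059] [154.6 242.7]
[ 343  224   52   32 1008] [362.1 243.2]
[    0   226   512   158 37571] [200.6 337.3]
[ 358  226  154   90 7166] [455.5 276.9]
(array([0.4336401 , 0.30529407, 0.1131852 ]), [np.float64(0.9423887773514857), np.float64(0.40604450046184465), np.float64(1.945874259099848)]) (array([0.43659581, 0.3070384 , 0.09649139]), [np.float64(0.057554377242726384), np.float64(0.20071135214342867)])
(array([0.54206385, 0.35026181, 0.12794929]), [np.float64(0.5674815562005533), np.float64(0.3686455022172816), np.float64(0.9389551848770367)]) (array([0.54433011, 0.35106636, 0.12277493]), [np.float64(0.23417746612942392), np.float64(0.9472224103059971)])
[0.43363239 0.30674426 0.114     ] [0.54140249 0.3506691  0.128     ]
```

```bash
python3 -m creep '[[[20,0,22],0,1],[[17,0,20],0,1],[[0,20,0],0,1],[[0,20,0],0,1],[[0,10,0],0,1],[[0,0,0],0,1]]'; python3 - <<'E'
from h import *
go([.4336,.3055,.064]); snap("wrist","7"); snap("top","7")
E
```

```text
time: 12.7
position: [0.4329, 0.2981, 0.1639]
tool_rot: [0.666, 0.237, -0.241, -0.665]
ft_force: [-0.0, -0.6, 0.6]
grip_width: 0.0866
t 12.7 pos [0.4329 0.2981 0.1639] psi 0.6895 yaxis [-0.005 -0.002 -1.   ] q [ 0.39  0.48  1.74 -0.    0.93 -0.3 ] F [-0.  -0.6  0.6] w 0.0866
tool-axis mm to go [ 5.8 99.9  5.1]
```

View pics/wrist7.png

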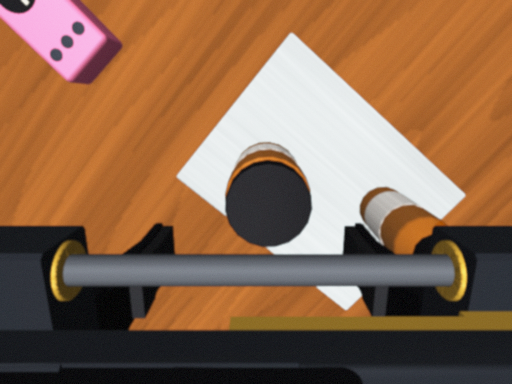

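The jar lid is at (268,203), a few mm to the right of the jaw centre at about column 258. That agrees with the computed 6 mm.

```bash
python3 -m creep '[[[6,0,5],0,1],[[0,30,0],0,1],[[0,30,0],0,1],[[0,20,0],0,1],[[0,15,0],0,1],[[0,5,0],0,1],[[0,0,0],0,1]]'; python3 - <<'E'
from h import *
go([.4336,.3055,.064]); snap("wrist","8"); snap("scene","8"); crop("scene8",320,120,440,240,5)
E
```

```text
time: 13.5
position: [0.4361, 0.3079, 0.0661]
tool_rot: [-0.665, -0.24, 0.239, 0.665]
ft_force: [0.9, -0.2, -0.6]
grip_width: 0.0869
t 13.5 pos [0.4361 0.3079 0.0661] psi 0.691 yaxis [ 0.  0. -1.] q [ 0.41  0.65  1.79  0.    0.71 -0.29] F [ 0.9 -0.2 -0.6] w 0.0869
tool-axis mm to go [-3.5  2.1 -0.3]
```

View pics/c_scene8.png

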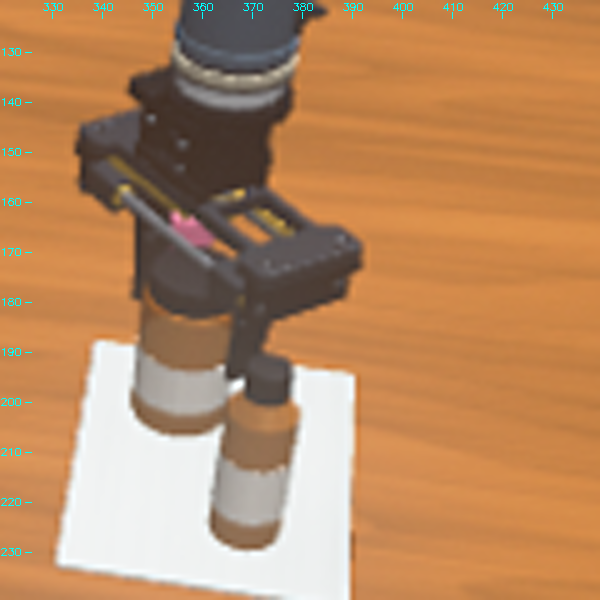

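The fingers straddle the jar and are clear of the bottle. Closing.

```bash
python3 -m creep '[[[-3,2,0],0,1],[[0,0,0],0,0],[[0,0,0],0,0],[[0,0,0],0,0],[[0,0,0],0,0],[[0,0,0],0,0]]' 35; python3 -m creep '[[[0,-8,0],0,0],[[0,-20,0],0,0],[[0,-40,0],0,0],[[0,-40,0],0,0],[[0,-20,0],0,0],[[0,0,0],0,0]]';python3 - <<'E'
from h import *
go([.4656,-.0073,.19])
snap("wrist","9"); snap("scene","9"); crop("scene9",320,80,440,200,5)
E
```

```text
time: 14.2
position: [0.4339, 0.3059, 0.0642]
tool_rot: [-0.665, -0.24, 0.239, 0.665]
ft_force: [-0.0, 1.0, 0.1]
grip_width: 0.0613
time: 14.8
position: [0.4349, 0.3064, 0.195]
tool_rot: [-0.665, -0.242, 0.237, 0.665]
ft_force: [-0.1, 0.6, -4.6]
grip_width: 0.0613
t 14.8 pos [0.4349 0.3064 0.195 ] psi 0.6912 yaxis [ 0.006  0.003 -1.   ] q [ 0.4   0.44  1.7   0.    1.   -0.29] F [-0.1  0.6 -4.6] w 0.0613
tool-axis mm to go [-176.3    4.4 -261.3]
```

View pics/c_scene9.png

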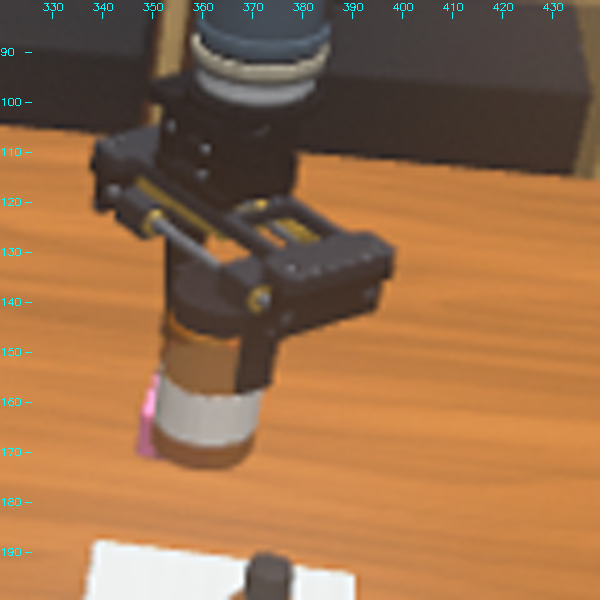

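View pics/wrist9.png

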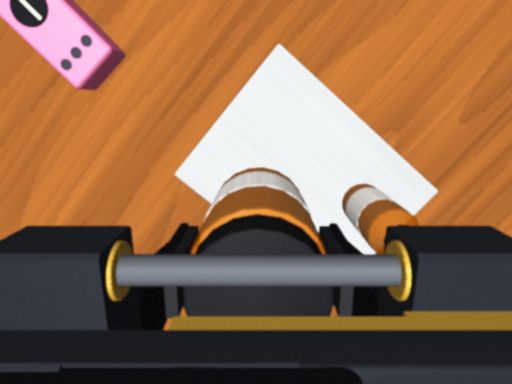

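```bash
python3 -m creep '[[[-12,0,-18],0,0],[[-25,0,-37],0,0],[[-29,0,-43],0,0],[[-29,0,-43],0,0],[[-29,0,-43],0,0],[[-29,0,-43],0,0],[[-17,0,-25],0,0],[[-7,0,-10],0,0]]'; python3 -m creep '[[[0,0,0],0,0],[[0,0,0],0,0]]'; python3 - <<'E'
from h import *
go([.4666,-.0084,.125])
snap("wrist","10"); snap("top","10");snap("scene","10"); crop("scene10",190,90,330,250,5); crop("top10",190,110,320,240,5)
E
```

```text
time: 15.7
position: [0.4623, -0.0042, 0.1902]
tool_rot: [-0.665, -0.237, 0.239, 0.666]
ft_force: [0.1, 0.1, -5.0]
grip_width: 0.0613
time: 15.9
position: [0.4619, -0.0005, 0.1909]
tool_rot: [-0.664, -0.238, 0.24, 0.666]
ft_force: [0.2, -0.0, -3.8]
grip_width: 0.0611
t 15.9 pos [ 0.4619 -0.0005  0.1909] psi 0.6907 yaxis [-0.003  0.002 -1.   ] q [-0.24  0.36  1.86  0.    0.92 -0.94] F [ 0.2 -0.  -3.8] w 0.0611
tool-axis mm to go [-1.3 65.9 -9.3]
```

View pics/wrist10.png

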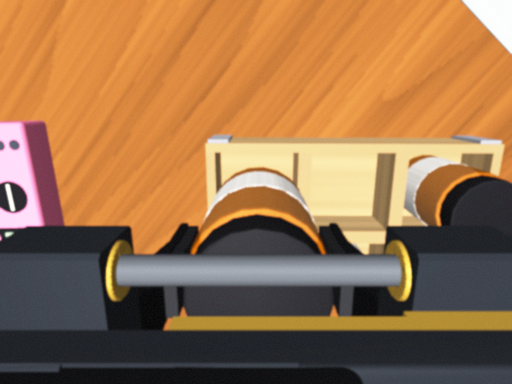

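View pics/c_scene10.png

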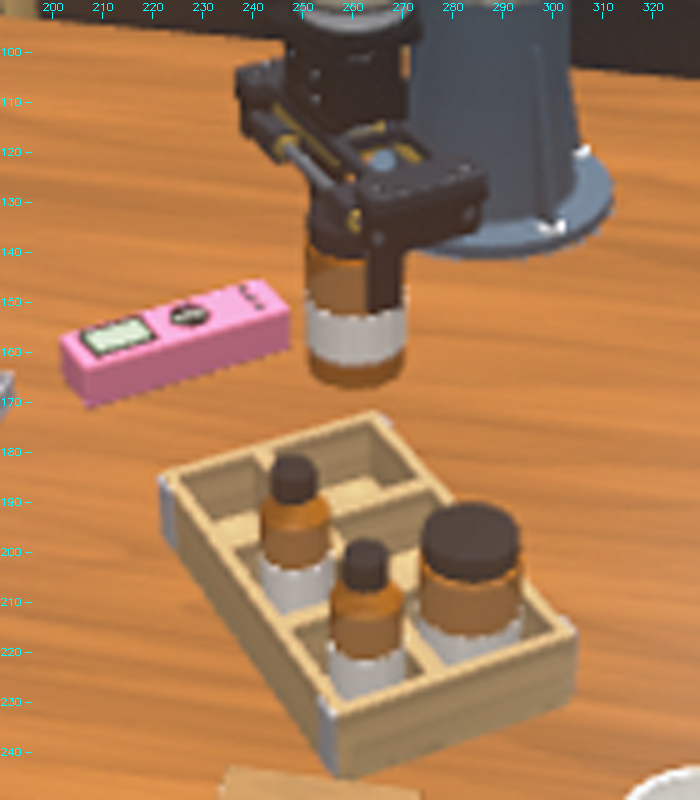

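```bash
python3 - <<'E'
from h import *
s=load("scene10");w=load("wrist1");w10=load("wrist10");t=load("top0")
a,b=.131,.078
K=lambda p:np.array(p)/5+[189.5,89.5]
W=lambda p:np.array(p)/2.7+[204.5,94.5]
t1=lambda p: np.array(p)/5+[194.5,114.5]
oS=[((168,477),(a,b)),((380,415),(a,-b)),((572,632),(-a,-b)),((335,712),(-a,b))]
oW=[((765,70),(-a,-b)),((287,86),(.037,-.07)),((495,88),(-.037,-.07)),((473,287),(-.037,.004)),((278,284),(.037,.004)),((253,83),(.049,-.07)),((243,280),(.049,.004))]
oT=[((50,218),(-a,-b)),((248,55),(-a,b)),((530,365),(a,b)),((325,545),(a,-b))]
I=lambda p:np.array(p)
oX=[((207,142),(a,-b)),((503,142),(-a,-b)),((309,154),(.037,-.07)),((392,154),(-.037,-.07)),((299,154),(.049,-.07)),((216,154),(.123,-.07))]
def f(p,sets):
    return np.hstack([proj(c,T(p[0],p[1],p[2],[l[0],l[1],p[3]]))[0]-k(q) for c,k,o in sets for q,l in o]+[(p[3]-.055)*1000])
for nm,S in [("s",[(s,K,oS)]),("w1",[(w,W,oW)]),("w10",[(w10,I,oX)]),("t",[(t,t1,oT)]),("all",[(s,K,oS),(w,W,oW),(t,t1,oT),(w10,I,oX)])]:
    r=least_squares(f,[.55,.02,-2.46,.055],args=(S,));print(nm,r.x.round(4),"rms",np.sqrt(np.mean(r.fun**2)).round(2),"wide_end",T(*r.x[:3],[.086,-.033,.008]).round(4),"narrow_end",T(*r.x[:3],[.086,.043,.008]).round(4))
E
```

```text
s [ 0.5535  0.0224 -2.469   0.0548] rms 0.73 wide_end [[ 0.4656 -0.0053  0.008 ]] narrow_end [[ 0.513  -0.0648  0.008 ]]
w1 [ 0.554   0.0209 -2.4528  0.0549] rms 0.47 wide_end [[ 0.4666 -0.0083  0.008 ]] narrow_end [[ 0.5149 -0.067   0.008 ]]
w10 [ 0.5546  0.0206 -2.4482  0.0538] rms 1.57 wide_end [[ 0.4674 -0.009   0.008 ]] narrow_end [[ 0.516  -0.0674  0.008 ]]
t [ 0.552   0.0204 -2.457   0.055 ] rms 0.68 wide_end [[ 0.4645 -0.0085  0.008 ]] narrow_end [[ 0.5126 -0.0673  0.008 ]]
all [ 0.5543  0.0207 -2.451   0.0541] rms 1.1 wide_end [[ 0.467  -0.0086  0.008 ]] narrow_end [[ 0.5154 -0.0672  0.008 ]]
```

```bash
python3 - <<'E'
from h import *
crop("wrist10",190,120,515,250,2.4)
E
```

```text
(no output)
```

View pics/c_wrist10.png

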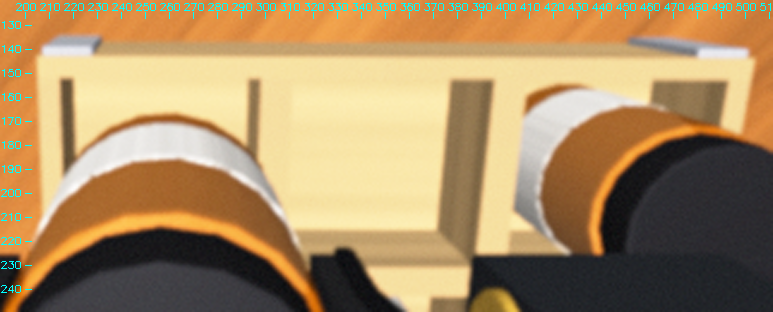

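```bash
python3 -m creep '[[[-1,20,-5],0,0],[[-1,20,-3],0,0],[[0,10,0],0,0],[[0,7,0],0,0],[[0,0,0],0,0],[[0,0,0],0,0]]'; python3 - <<'E'
from h import *
go([.466,-.0082,.0682])
snap("wrist","11");snap("scene","11"); crop("scene11",190,100,330,250,5)
E
```

```text
time: 16.65
position: [0.4671, -0.0087, 0.1354]
tool_rot: [0.665, 0.24, -0.239, -0.665]
ft_force: [0.8, -0.8, -3.9]
grip_width: 0.0614
t 16.65 pos [ 0.4671 -0.0087  0.1354] psi 0.6916 yaxis [ 0.001 -0.    -1.   ] q [-0.26  0.46  1.91  0.    0.77 -0.95] F [ 0.8 -0.8 -3.9] w 0.0614
tool-axis mm to go [-0.6 67.2  1.1]
```

View pics/wrist11.png

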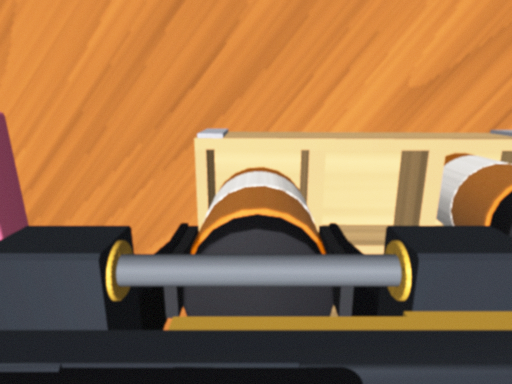

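View pics/c_scene11.png

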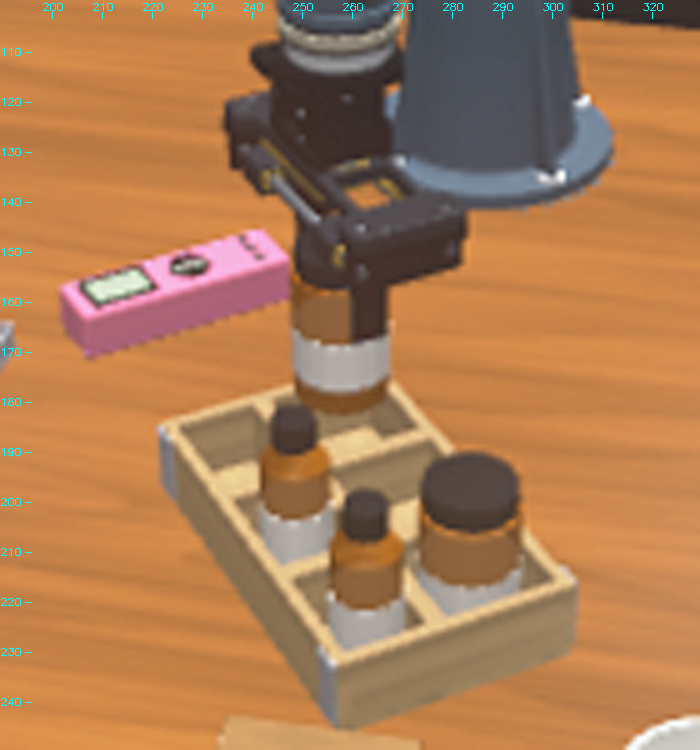

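In the wrist view the cell spans columns 213 to 302 (centre 258), and the jar is centred at about 259. I'll lower it gently.

```bash
python3 -m creep '[[[0,12,1],0,0],[[0,8,0],0,0],[[0,5,0],0,0],[[0,5,0],0,0],[[0,0,0],0,0]]'; python3 -m creep '[[[0,8,0],0,0],[[0,8,0],0,0],[[0,8,0],0,0],[[0,5,0],0,0],[[0,0,0],0,0]]';  python3 -c "
from h import *
go([.466,-.0082,.0682])"
```

```text
time: 17.25
position: [0.4659, -0.0082, 0.1046]
tool_rot: [-0.665, -0.239, 0.24, 0.666]
ft_force: [-0.8, -0.0, -4.3]
grip_width: 0.061
time: 17.75
position: [0.4656, -0.0081, 0.0751]
tool_rot: [-0.665, -0.239, 0.24, 0.666]
ft_force: [-0.2, -0.1, -4.3]
grip_width: 0.0614
t 17.75 pos [ 0.4656 -0.0081  0.0751] psi 0.691 yaxis [-0.002  0.001 -1.   ] q [-0.26  0.58  1.95 -0.    0.61 -0.95] F [-0.2 -0.1 -4.3] w 0.0614
tool-axis mm to go [ 0.3  6.9 -0.3]
```

```bash
python3 -m creep '[[[0,3,0],0,0],[[0,2,0],0,0],[[0,1,0],0,0],[[0,0,0],0,0]]'; python3 -m creep '[[[0,0.6,0],0,0],[[0,0.3,0],0,0],[[0,0,0],0,0]]'
```

```text
time: 18.15
position: [0.4662, -0.0082, 0.0701]
tool_rot: [0.665, 0.24, -0.239, -0.665]
ft_force: [-0.1, -0.2, -3.2]
grip_width: 0.0612
time: 18.45
position: [0.4662, -0.0083, 0.0692]
tool_rot: [0.665, 0.239, -0.239, -0.665]
ft_force: [-0.2, 0.1, -4.1]
grip_width: 0.0612
```

```bash
python3 -m creep '[[[0,0.6,0],0,0],[[0,0.5,0],0,0],[[0,0,0],0,0]]'; python3 -c "
from h import *
where()"
```

```text
time: 18.75
position: [0.4663, -0.0083, 0.0682]
tool_rot: [0.665, 0.24, -0.239, -0.665]
ft_force: [-1.0, -1.1, -1.5]
grip_width: 0.0613
t 18.75 pos [ 0.4663 -0.0083  0.0682] psi 0.691 yaxis [ 0. -0. -1.] q [-0.26  0.59  1.96 -0.    0.59 -0.95] F [-1.  -1.1 -1.5] w 0.0613
```

```bash
python3 -m creep '[[[0,0.4,0],0,0],[[0,0,0],0,0],[[0,0,0],0,0.85],[[0,0,0],0,0.85],[[0,0,0],0,0.85],[[0,0,0],0,0.85]]'; python3 -m creep '[[[0,-15,0],0,0.85],[[0,-30,0],0,0.85],[[0,-45,0],0,0.85],[[0,-40,0],0,0.85],[[0,-20,0],0,1],[[0,0,0],0,1]]'; python3 - <<'E'
from h import *
go([.542,.3505,.22])
snap("wrist","12");snap("scene","12"); crop("scene12",190,100,330,250,5)
E
```

```text
time: 19.35
position: [0.4663, -0.0083, 0.0676]
tool_rot: [0.665, 0.24, -0.239, -0.665]
ft_force: [0.2, 0.2, 0.6]
grip_width: 0.0733
time: 19.95
position: [0.4683, -0.0087, 0.2206]
tool_rot: [0.667, 0.242, -0.237, -0.664]
ft_force: [-0.1, -0.3, -0.6]
grip_width: 0.0824
t 19.95 pos [ 0.4683 -0.0087  0.2206] psi 0.6911 yaxis [ 0.007 -0.002 -1.   ] q [-0.26  0.32  1.82  0.    1.   -0.95] F [-0.1 -0.3 -0.6] w 0.0824
tool-axis mm to go [285.8   0.5 229.8]
```

View pics/c_scene12.png

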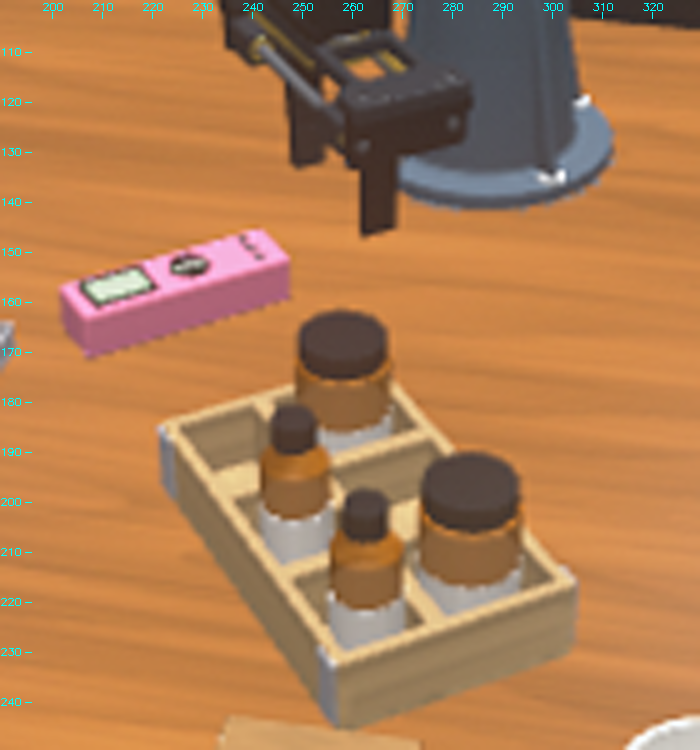

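View pics/wrist12.png

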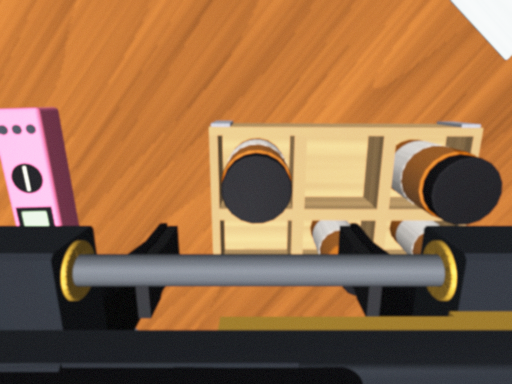

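The jar stands upright in the free wide cell at the x = +86 end (scene (258,180)). The kept items haven't moved. Next is the bottle.

```bash
python3 -m creep '[[[0,0,0],-0.1305,1],[[0,0,0],-0.1305,1],[[0,0,0],-0.1305,1],[[0,0,0],-0.1305,1],[[0,0,0],-0.1305,1],[[0,0,0],-0.1305,1]]'; python3 -m creep '[[[46,0,-5],0,1],[[46,0,-5],0,1],[[46,0,-5],0,1],[[46,0,-5],0,1],[[46,0,-5],0,1],[[40,0,-5],0,1],[[25,0,-5],0,1],[[0,0,0],0,1]]'; python3 - <<'E'
from h import *
go([.542,.3505,.068])
snap("wrist","13")
E
```

```text
time: 20.65
position: [0.4648, -0.0079, 0.2155]
tool_rot: [-0.521, -0.476, 0.478, 0.524]
ft_force: [-0.2, -0.5, 0.7]
grip_width: 0.0868
time: 21.45
position: [0.5291, 0.2849, 0.2149]
tool_rot: [-0.522, -0.475, 0.477, 0.523]
ft_force: [0.4, -0.7, 0.5]
grip_width: 0.0868
t 21.45 pos [0.5291 0.2849 0.2149] psi 1.4777 yaxis [-0.003  0.    -1.   ] q [ 0.31  0.5   1.5   0.    1.14 -1.17] F [ 0.4 -0.7  0.5] w 0.0868
tool-axis mm to go [ 66.6 146.8  -7.2]
```

View pics/wrist13.png

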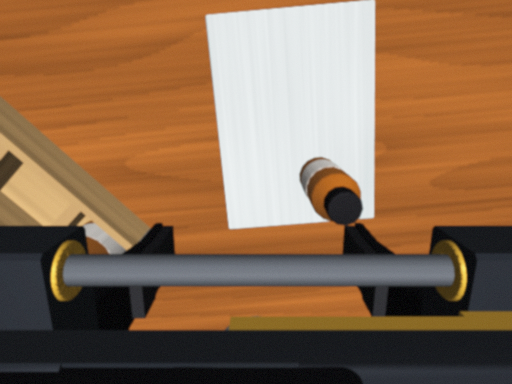

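```bash
python3 - <<'E'
from h import *
w=load("wrist13");print(atz(w,(343.5,205),.128)); print(tri([load("top0"),load("wrist6"),w],[np.array((158,140))/6+[109.5,149.5],(457.5,187),(343.5,205)]))
E
python3 -m creep '[[[35,10,-4],0,1],[[28,10,-3],0,1],[[3,10,0],0,1],[[0,0,0],0,1],[[0,0,0],0,1]]';python3 - <<'E'
from h import *
go([.542,.3505,.066])
snap("wrist","14")
E
```

```text
[0.5417944  0.35055388 0.128     ]
(array([0.5438229 , 0.35116044, 0.12334722]), [np.float64(0.32459840032262266), np.float64(0.8162994808111583), np.float64(0.8841139053974432)])
time: 22.0
position: [0.542, 0.3451, 0.1866]
tool_rot: [-0.524, -0.474, 0.476, 0.524]
ft_force: [0.9, -0.0, 0.4]
grip_width: 0.0874
t 22.0 pos [0.542  0.3451 0.1866] psi 1.4729 yaxis [-0.003 -0.002 -1.   ] q [ 0.39  0.59  1.42 -0.    1.13 -1.08] F [ 0.9 -0.   0.4] w 0.0874
tool-axis mm to go [  5.7 120.6   0.2]
```

View pics/wrist14.png

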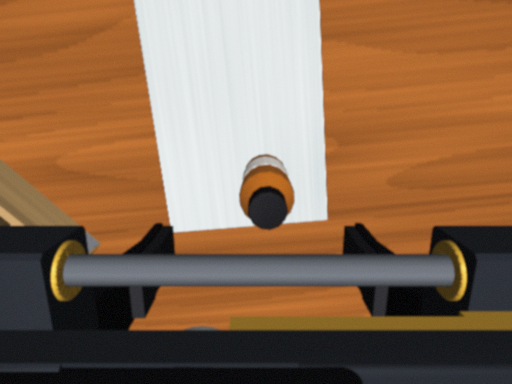

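The bottle cap is at (268,208), about 5 mm to the right of the jaw centre, as computed. I'll correct for that and descend.

```bash
python3 -m creep '[[[4,20,0],0,1],[[0,30,0],0,1],[[0,30,0],0,1],[[0,20,0],0,1],[[0,12,0],0,1],[[0,6,0],0,1],[[0,0,0],0,1]]';python3 - <<'E'
from h import *
go([.542,.3505,.066])
snap("scene","15"); crop("scene15",320,110,440,240,5)
E
```

```text
time: 22.75
position: [0.5434, 0.3505, 0.0697]
tool_rot: [-0.524, -0.475, 0.475, 0.524]
ft_force: [0.5, -0.2, -0.4]
grip_width: 0.0871
t 22.75 pos [0.5434 0.3505 0.0697] psi 1.4734 yaxis [-0. -0. -1.] q [ 0.4   0.75  1.49 -0.    0.91 -1.07] F [ 0.5 -0.2 -0.4] w 0.0871
tool-axis mm to go [-0.1  3.7  1.4]
```

View pics/c_scene15.png

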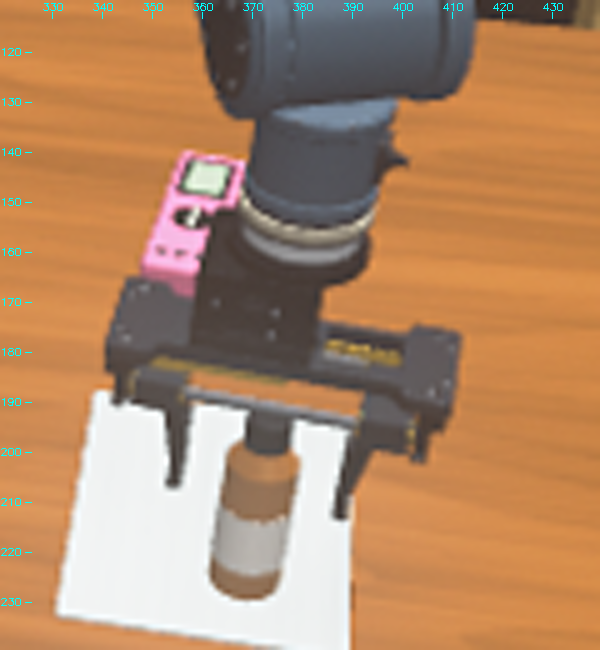

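```bash
python3 -m creep '[[[0,3,1],0,1],[[0,0,0],0,0],[[0,0,0],0,0],[[0,0,0],0,0],[[0,0,0],0,0],[[0,0,0],0,0],[[0,0,0],0,0]]' 30; python3 -m creep '[[[0,-8,0],0,0],[[0,-20,0],0,0],[[0,-40,0],0,0],[[0,-40,0],0,0],[[0,-30,0],0,0],[[0,-12,0],0,0],[[0,0,0],0,0]]';python3 - <<'E'
from h import *
go([.5150,-.0668,.215])
snap("scene","16"); crop("scene16",320,70,440,200,5);snap("wrist","16")
E
```

```text
time: 23.5
position: [0.5423, 0.3511, 0.0667]
tool_rot: [0.524, 0.475, -0.475, -0.524]
ft_force: [-0.2, 1.0, -0.5]
grip_width: 0.0473
time: 24.2
position: [0.543, 0.3515, 0.2186]
tool_rot: [0.524, 0.477, -0.474, -0.523]
ft_force: [0.5, -0.5, -1.8]
grip_width: 0.0432
t 24.2 pos [0.543  0.3515 0.2186] psi 1.4741 yaxis [ 0.004  0.002 -1.   ] q [ 0.4   0.56  1.38  0.    1.2  -1.07] F [ 0.5 -0.5 -1.8] w 0.0432
tool-axis mm to go [-419.     2.8  -12.5]
```

View pics/c_scene16.png

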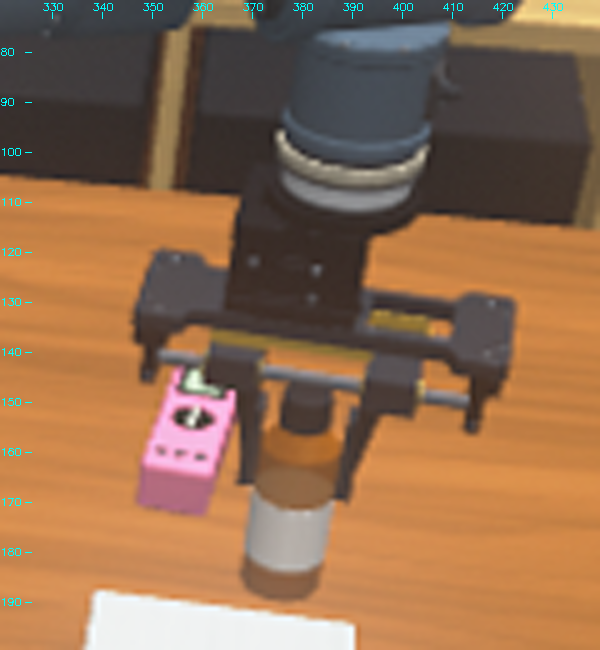

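View pics/wrist16.png

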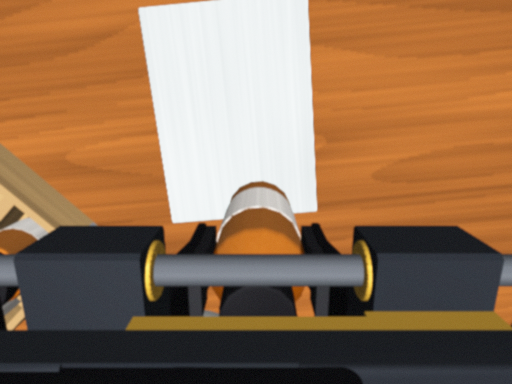

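```bash
python3 -m creep '[[[-20,0,-1],0,0],[[-40,0,-2],0,0],[[-48,0,-2],0,0],[[-48,0,-2],0,0],[[-48,0,-2],0,0],[[-48,0,-2],0,0],[[-48,0,-1],0,0],[[-48,0,-1],0,0]]'; python3 -m creep '[[[-35,0,0],0,0],[[-20,0,0],0,0],[[-12,0,0],0,0],[[0,0,0],0,0],[[0,0,0],0,0]]'; python3 - <<'E'
from h import *
go([.5150,-.0668,.14])
snap("wrist","17");snap("scene","17"); crop("scene17",170,70,310,230,5)
crop("wrist17",130,90,450,260,2.4)
E
```

```text
time: 25.1
position: [0.5196, 0.0019, 0.2144]
tool_rot: [-0.522, -0.474, 0.476, 0.525]
ft_force: [0.8, 0.3, -2.5]
grip_width: 0.0433
time: 25.6
position: [0.5145, -0.0623, 0.2157]
tool_rot: [-0.523, -0.475, 0.475, 0.524]
ft_force: [0.4, 0.4, -2.3]
grip_width: 0.0429
t 25.6 pos [ 0.5145 -0.0623  0.2157] psi 1.4739 yaxis [-0.002  0.001 -1.   ] q [-0.34  0.39  1.7   0.    1.05 -1.81] F [ 0.4  0.4 -2.3] w 0.0429
tool-axis mm to go [-4.5 75.7 -1.1]
```

View pics/c_scene17.png

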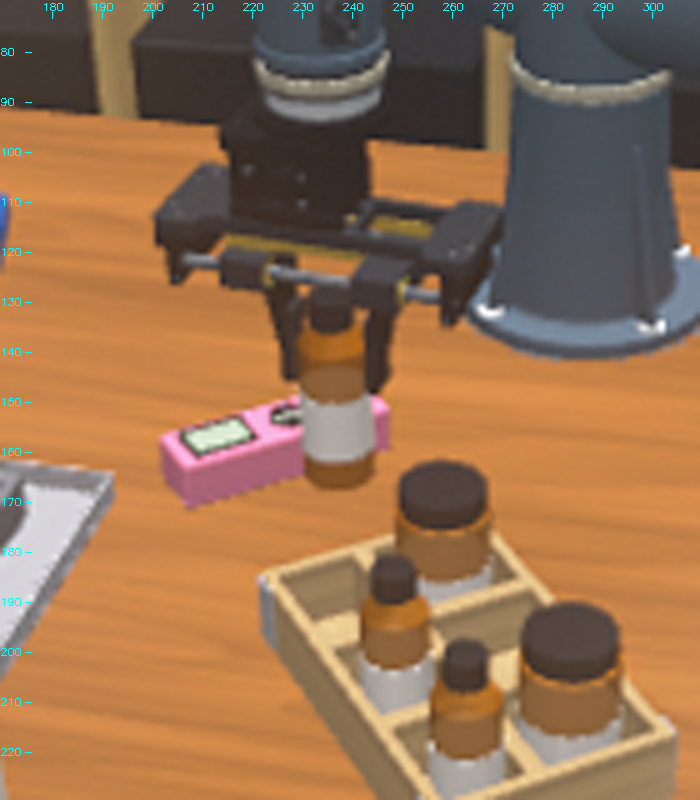

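View pics/wrist17.png

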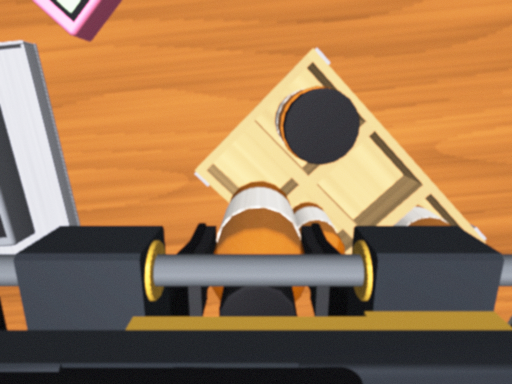

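```bash
python3 - <<'E'
from h import *
s=load("scene17")
th=np.linspace(0,6.28,200)
for z in (.145,.15,.155,.16):
    P=np.c_[.5145+.022*np.cos(th),-.0623+.022*np.sin(th),np.full(200,z)]; q=proj(s,P); print(z,"max v",q[:,1].max().round(2),"u mid",((q[:,0].max()+q[:,0].min())/2).round(2))
E
```

```text
0.145 max v 169.14 u mid 237.17
0.15 max v 167.77 u mid 237.11
0.155 max v 166.4 u mid 237.05
0.16 max v 165.03 u mid 236.98
```

View pics/c_wrist17.png

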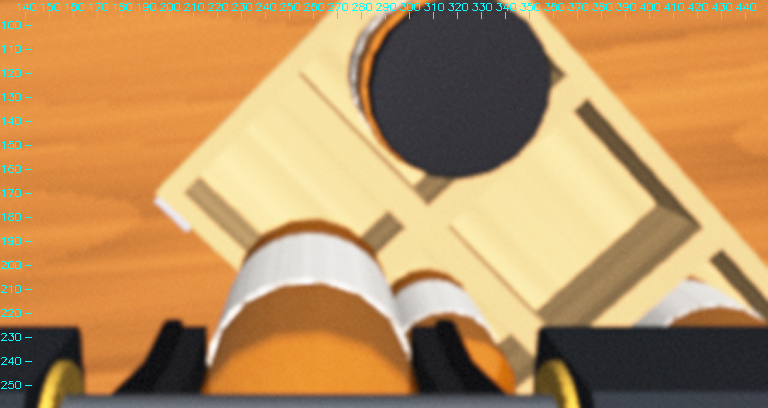

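```bash
python3 - <<'E'
from h import *
w=load("wrist17");w1=load("wrist1")
K=lambda p:np.array(p)/2.4+[129.5,89.5]
W=lambda p:np.array(p)/2.7+[204.5,94.5]
a,b=.131,.078
o=[((157,197),(a,b)),((187,192),(.123,.07)),((300,73),(.123,.016)),((587,100),(.037,-.07)),((702,226),(-.037,-.07)),((450,225),(.037,.004))]
oW=[((765,70),(-a,-b)),((287,86),(.037,-.07)),((495,88),(-.037,-.07)),((473,287),(-.037,.004)),((278,284),(.037,.004)),((253,83),(.049,-.07)),((243,280),(.049,.004))]
def f(p,sets):
    return np.hstack([proj(c,T(p[0],p[1],p[2],[l[0],l[1],.055]))[0]-k(q) for c,k,o in sets for q,l in o])
for S in ([(w,K,o)],[(w,K,o),(w1,W,oW)]):
    r=least_squares(f,[.554,.02,-2.45],args=(S,),loss='soft_l1');print(r.x.round(4),f(r.x,S).round(1),T(*r.x,[.086,.043,0]).round(4),T(*r.x,[.086,-.033,0]).round(4))
# placed jar lid centre check
print("jar lid at z.118",atz(w,(319.5,125),.118))
E
```

```text
[ 0.5537  0.0218 -2.456 ] [ 0.3 -2.2 -0.6 -0.  -8.6  9.8  0.8 -1.2  1.3  0.4 -0.2  0.6] [[ 0.5144 -0.0659  0.    ]] [[ 0.4663 -0.0071  0.    ]]
[ 0.5538  0.0212 -2.4554] [-0.4 -2.  -1.2  0.1 -9.3  9.9  0.1 -1.1  0.6  0.5 -0.8  0.7 -0.1 -0.1
  0.5 -1.3  0.6 -0.4 -0.  -0.1 -0.6 -0.5  0.6 -0.5  0.5  0.8] [[ 0.5145 -0.0666  0.    ]] [[ 0.4663 -0.0078  0.    ]]
jar lid at z.118 [ 0.46601781 -0.00998454  0.118     ]
```

Ignoring one mislabelled corner (about 10 px off), the narrow cell centre comes out at (0.5145, -0.0665).

```bash
python3 -m creep '[[[-2,15,0],0,0],[[-2,20,0],0,0],[[0,20,0],0,0],[[0,15,0],0,0],[[0,8,0],0,0],[[0,0,0],0,0],[[0,0,0],0,0]]'; python3 - <<'E'
from h import *
go([.5145,-.0666,.0715])
snap("wrist","18");snap("scene","18"); crop("scene18",180,90,320,230,5);crop("wrist18",130,60,450,260,2.4)
E
```

```text
time: 26.4
position: [0.5152, -0.0668, 0.1391]
tool_rot: [0.524, 0.476, -0.475, -0.523]
ft_force: [0.4, 0.0, -2.3]
grip_width: 0.043
t 26.4 pos [ 0.5152 -0.0668  0.1391] psi 1.4749 yaxis [ 0.001 -0.    -1.   ] q [-0.34  0.51  1.78  0.    0.85 -1.82] F [ 0.4  0.  -2.3] w 0.043
tool-axis mm to go [ 0.1 67.6  0.8]
```

View pics/c_scene18.png

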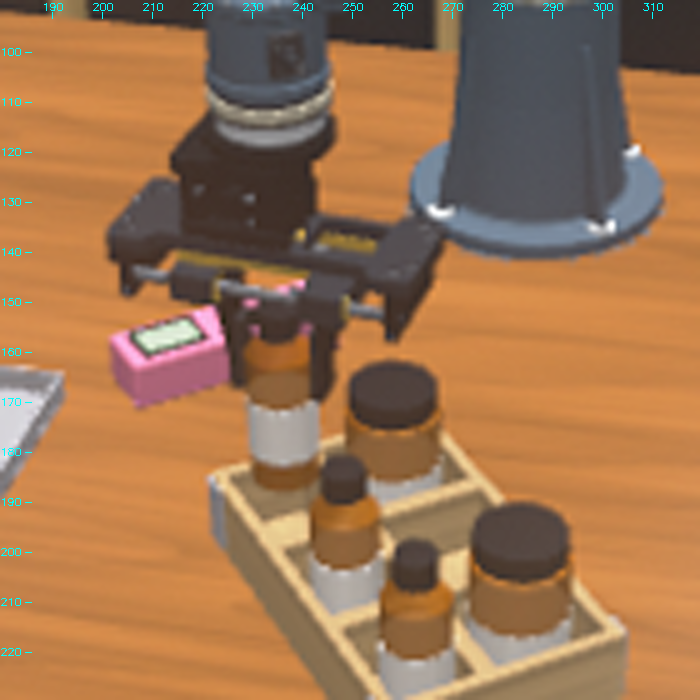

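View pics/c_wrist18.png

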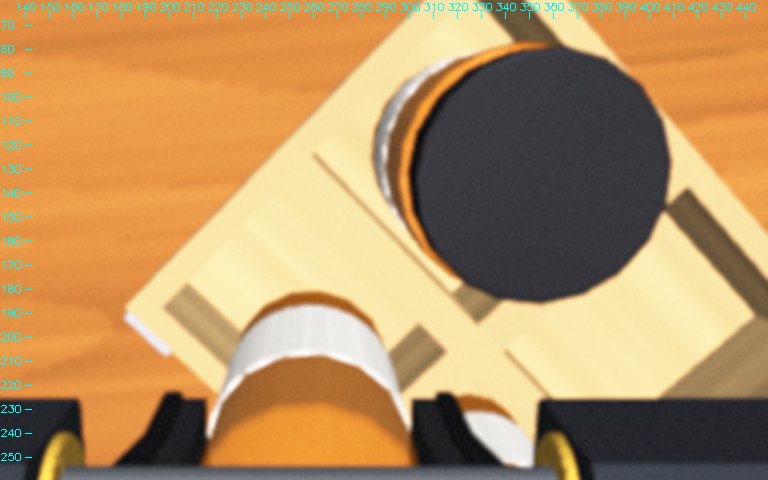

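```bash
python3 -m creep '[[[0,8,1],0,0],[[0,8,0],0,0],[[0,6,0],0,0],[[0,4,0],0,0],[[0,0,0],0,0]]'; python3 -m creep '[[[0,8,0],0,0],[[0,8,0],0,0],[[0,8,0],0,0],[[0,6,0],0,0],[[0,0,0],0,0]]';  python3 - <<'E'
from h import *
go([.5145,-.0666,.0715]); snap("scene","19"); crop("scene19",180,90,320,230,5)
E
```

```text
time: 27.0
position: [0.5132, -0.067, 0.1118]
tool_rot: [-0.523, -0.475, 0.476, 0.524]
ft_force: [0.7, 0.6, -2.1]
grip_width: 0.0433
time: 27.5
position: [0.5129, -0.0669, 0.0815]
tool_rot: [-0.523, -0.475, 0.476, 0.524]
ft_force: [-0.7, 0.6, -1.5]
grip_width: 0.0432
t 27.5 pos [ 0.5129 -0.0669  0.0815] psi 1.4739 yaxis [-0.002  0.001 -1.   ] q [-0.35  0.61  1.82  0.    0.72 -1.82] F [-0.7  0.6 -1.5] w 0.0432
tool-axis mm to go [ 0.4 10.  -1.5]
```

View pics/c_scene19.png

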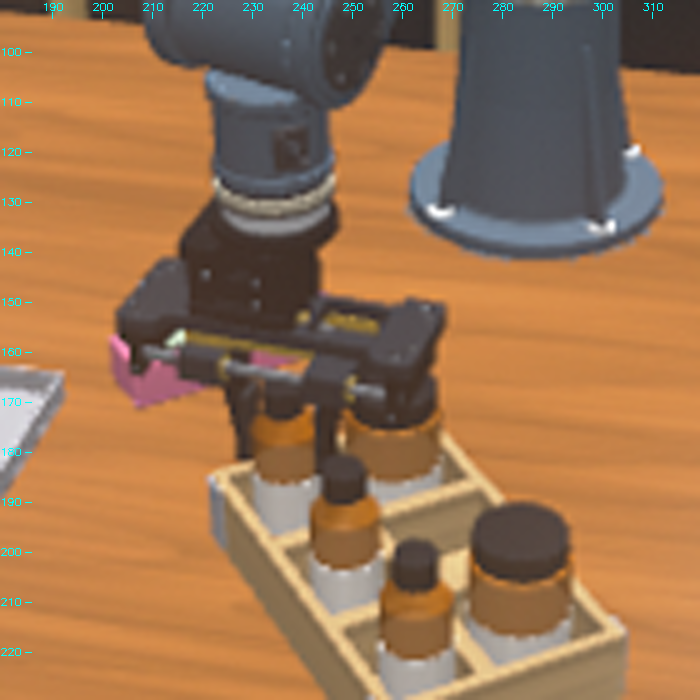

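```bash
python3 -m creep '[[[0,3,-1],0,0],[[0,2,0],0,0],[[0,1.5,0],0,0],[[0,0,0],0,0],[[0,0,0],0,0]]'; python3 -m creep '[[[0,0.7,0],0,0],[[0,0.5,0],0,0],[[0,0,0],0,0],[[0,0,0],0,0]]';python3 -m creep '[[[0,0.6,0],0,0],[[0,0,0],0,0],[[0,0,0],0,0]]'
```

```text
time: 28.05
position: [0.5147, -0.0672, 0.0762]
tool_rot: [0.524, 0.475, -0.475, -0.524]
ft_force: [-0.6, -0.8, -2.1]
grip_width: 0.0434
time: 28.45
position: [0.5147, -0.0672, 0.075]
tool_rot: [-0.524, -0.475, 0.475, 0.524]
ft_force: [0.1, -0.2, -2.8]
grip_width: 0.0432
time: 28.75
position: [0.5147, -0.0672, 0.0743]
tool_rot: [-0.524, -0.475, 0.475, 0.524]
ft_force: [-0.5, -0.0, -1.4]
grip_width: 0.0432
```

```bash
python3 -m creep '[[[0,0.7,0],0,0],[[0,0,0],0,0],[[0,0,0],0,0]]'; python3 -m creep '[[[0,0.5,0],0,0],[[0,0.5,0],0,0],[[0,0,0],0,0],[[0,0,0],0,0]]'
```

```text
time: 29.05
position: [0.5147, -0.0672, 0.0736]
tool_rot: [-0.524, -0.475, 0.475, 0.524]
ft_force: [-0.3, -0.8, -1.6]
grip_width: 0.0432
time: 29.45
position: [0.5147, -0.0672, 0.0726]
tool_rot: [-0.524, -0.475, 0.475, 0.524]
ft_force: [-0.2, -0.0, -1.5]
grip_width: 0.0431
```

```bash
python3 -m creep '[[[0,0.5,0],0,0],[[0,0.5,0],0,0],[[0,0,0],0,0],[[0,0,0],0,0]]'; python3 -c "
from h import *
where()"
```

```text
time: 29.85
position: [0.515, -0.0672, 0.0722]
tool_rot: [0.524, 0.475, -0.475, -0.523]
ft_force: [-0.7, 1.5, 5.2]
grip_width: 0.0432
t 29.85 pos [ 0.515  -0.0672  0.0722] psi 1.474 yaxis [ 0.001 -0.    -1.   ] q [-0.35  0.62  1.82  0.    0.7  -1.82] F [-0.7  1.5  5.2] w 0.0432
```

The bottle is on the floor (force rose to +5 N). I'll release it and lift straight up.

```bash
python3 -m creep '[[[0,0,0],0,0.7],[[0,0,0],0,0.7],[[0,0,0],0,0.7],[[0,0,0],0,0.7]]'; python3 -m creep '[[[0,-10,0],0,0.7],[[0,-25,0],0,0.7],[[0,-40,0],0,0.7],[[0,-45,0],0,0.7],[[0,-30,0],0,0.7],[[0,0,0],0,0.7],[[0,0,0],0,0.7]]'; python3 - <<'E'
from h import *
where(); snap("wrist","20");snap("scene","20"); crop("scene20",100,110,330,270,3.4,20)
E
```

```text
time: 30.25
position: [0.5146, -0.0673, 0.0714]
tool_rot: [-0.524, -0.475, 0.475, 0.524]
ft_force: [0.8, -0.9, -0.5]
grip_width: 0.0595
time: 30.95
position: [0.5148, -0.0672, 0.2227]
tool_rot: [0.524, 0.476, -0.475, -0.523]
ft_force: [-0.4, -0.8, -0.5]
grip_width: 0.0612
t 30.95 pos [ 0.5148 -0.0672  0.2227] psi 1.4741 yaxis [ 0.002 -0.001 -1.   ] q [-0.35  0.38  1.7  -0.    1.06 -1.82] F [-0.4 -0.8 -0.5] w 0.0612
```

View pics/c_scene20.png

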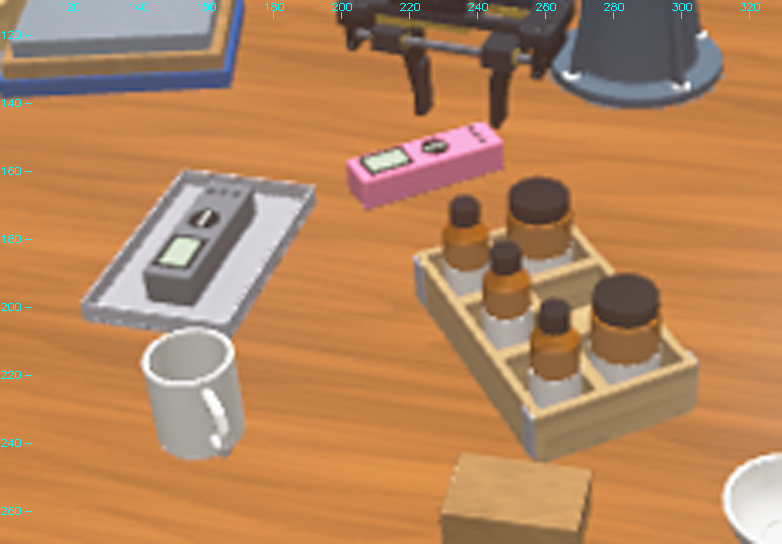

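View pics/wrist20.png

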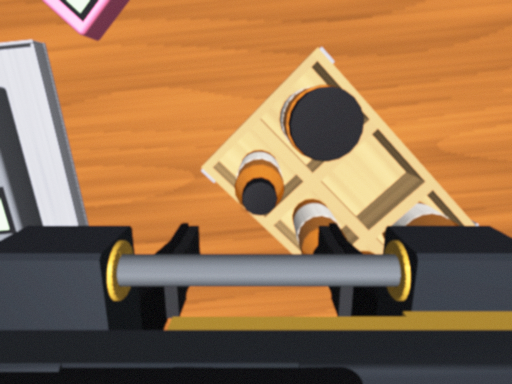

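Everything is in place. The bottle cap is at (260,197) and the jar lid at (324,122) in the wrist view, and the meter is at (157,185) in the scene view. One numeric check of the heights, then I'll hand in.

```bash
python3 - <<'E'
from h import *
s=load("scene20");w=load("wrist20")
K=lambda p:np.array(p)/3.4+[99.5,109.5]
print("bottle cap",tri([s,w],[K((465,203)),(260,197)]))
print("jar lid",tri([s,w],[K((539,193)),(324.5,122.5)]))
print(robot.hand_in()); where()
E
```

```text
bottle cap (array([ 0.51686931, -0.06517476,  0.13094496]), [np.float64(0.008305143624776202), np.float64(0.03290313237059949)])
jar lid (array([ 0.46559506, -0.00892546,  0.11604412]), [np.float64(0.24743294712533517), np.float64(1.0425177381418393)])
the job is handed in; nothing more can be done
None
the job is handed in; nothing more can be done
```

I handed the job in at about 31 s, with all three items placed in the order asked. No verdict is reported.

- **Meter:** the grey meter lies flat and face up in the steel tray, lowered until it touched the tray floor. The two pink look-alikes were left alone.
- **Jar:** it stands upright in the free wide cell at x = +86 mm. It was lowered until the wrist force showed it touching the crate floor, then released.
- **Bottle:** it stands upright in the free narrow cell, lowered the same way. The fingers had not quite finished closing when I began the lift, so it was gripped about 1 mm lower than planned.

**Last checks:** the final pictures show the kept jar and bottles still in their cells, and the mug and carton in place. The bowl is only partly in that last view. Measured heights agree with standing on the 8 mm crate floor: bottle cap top 131 mm against 132 expected, and jar lid top 116 mm against 118.

**Disagreements:** the separate camera fits of the crate's position differed by about 3 mm, within the cells' clearance. One corner I had mislabelled was about 10 px off, and I ignored it.

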